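# Check the bench scale with the big weight from the sliding-lid case

## Robot

A 7-joint arm with a two-finger parallel gripper is mounted at the origin on the work surface. World frame = base frame: x ahead of the robot, y to its left, z up, the work surface at z = 0. Lengths are in m, angles in degrees, forces in N, time in s.
With the tool pointing down it reaches from about 0.425 to 1.025 m from the base axis. Payload 9.4 kg.
Tool frame: the origin (TCP) lies on the front face of the gripper's body, between the roots of the fingers; the fingertips stand 73 mm ahead of it and the grasp point (between the pads) lies 54 mm ahead of it; z points along the fingers, y is the direction in which the jaws open and shut (so a half turn about z gives the same grasp; the last joint's range is limited). The gripper opens to 85 mm and grips with 20 to 120 N. Pads are 22 mm wide; open, the fingers measure 114 mm over their backs; the gripper's body (76 mm by 85 mm) begins 54 mm behind the grasp point. The pads swing forward as they close: fully open they stand 13 mm farther back than shut.
Start: joints at [-71.431, 34.337, -0.143, 91.639, 0.103, 54.024, -4.572], TCP at [0.283, 0.668, 0.304] pointing down, gripper open.
Joint ranges: [-147.43, 147.43], [-19.82, 112.94], [-74.19, 73.91], [6.32, 146.72], [-59.91, 239.91], [6.04, 106.73], [-150.56, 150.56]. Speed limits (degrees/s): [127.2, 127.2, 172.46, 172.46, 180, 180, 180].

## Interface

Orientations are given as a 3x3 rotation matrix whose columns are the frame's x, y, z axes.
In Python, from workcell import manip gives the robot as it stands.
- The arm moves only by the tool arm_command, never from a script. Its argument "series" is a list of rows, each a list of 3 entries, a list of its own where there are three numbers: the closure, from 0 (fully open) to 1 (shut), then the shift along the tool's x, y, z in mm, then the turn about the tool's z in rad. A call has exactly 5 rows; each row shifts and turns the commanded pose from where the row before left it, along the tool's axes as they then stand; what a row does not reach is not made up. A row lasts 1/10 s, in which the tool goes at most 50 mm and 8.59 degrees, less where a joint would pass 70% of its speed; a pose out of reach is approached as far as the arm can. A call is refused whole if a number of a shift passes 50 or a number of a turn 0.15, either way. A call with a gripper value outside its range is refused whole. The fingers move at their own pace and stop on an object; "squeeze" is the grip in N (left out, the last holds). Time passes only in rows, so rows that do not move let the fingers close, or fill a call up. It gives the time, the measured TCP pose, the force and the opening at its end, in the units of the state.
- manip.sense(): the state, without advancing time (a new reading comes with each control period).
- manip.capture(name): name is "scene" or "top" or "wrist"; returns a dict with "image" (384x512x3 uint8, red, green, blue), "depth" (384x512 float32, m along the optical axis (not along the pixel's ray), 0 where there is no reading), "vertical_fov" (degrees; the focal length in pixels is half the picture's height over the tangent of half this angle, whatever the lens; pixels are square), "cx", "cy" (the principal point, pixels), "world_from_camera" (4x4, takes a point from camera to world coordinates); the wrist camera has in their place "tool_from_camera" (4x4, takes a point from camera to tool coordinates, whose origin is the TCP and whose axes are the flange's). Camera axes: x right, y down, z forward; pixel columns grow to the right and rows downward; lengths in m; the calibration is good to about 2 mm. A picture is of the moment at which its call begins: read the wrist's pose just before it.
- manip.sign_off(): hands the job in, once; it reports no verdict.
The state is a dict: "t": time; "joint_positions": joint angles; "dq": joint speeds; "tau": joint torques, N m; "position": TCP position; "tool_rot": TCP orientation; "ft_force": force on the tool from outside, world axes, zero at the start; "ft_torque": the same for the moment, N m; "opening": finger opening in m.
Only numpy, scipy, OpenCV 4.12 (cv2) and the standard library are available. Lean on these libraries where they do the work, as an engineer would, in place of code of your own. Each camera call takes 0.05 s, during which the arm holds its last target.

## Task

Check the bench scale before it is used: zero it with its wide key while the pan is still empty, slide the lid of the weight case up the slope until it is clear of its grooves and lay it flat on the bench, then lift out the biggest weight and stand it upright in the middle of the scale's pan. Do not drop the lid or the weight, and leave the two smaller weights in their wells and the other things on the bench where they are.

Things in the scene. Friction and masses are not known exactly. Their poses are not given: they have to be found in the camera images.
- zero_key (a joint): Travel of the wide zero key of the scale: 0 m up, 0.004 m fully down, against a spring of about 1.2 N at the start and 4.4 N at the bottom; it counts as pressed beyond 0.0025 m and springs back.
- key_top (a point): Middle of the top face of the scale's wide grey zero key, 20 (x) x 48 (y) mm, 6 mm proud of the panel at the robot's end of the scale, on the right as seen from the robot. The three small square keys to its left are not used. Axes: z up, x away from the robot.
- pan_mid (a point): Middle of the top of the scale's flat steel pan, 140 (x) x 160 (y) mm, 66 mm above the bench; nothing of the scale stands higher. The scale is a white box 240 (x) x 170 (y) mm, fixed; its middle lies 40 mm towards the robot from this point along x. Axes: z up, x away from the robot.
- stand: Fixed dark steel stand, 150 (x) x 118 (y) mm, whose top slopes at 30 degrees, low end towards the robot, and carries the weight case. Origin: on the bench under the middle of the case's underside. Axes: x away from the robot, z up.
- case: Open wooden weight case, 150 (x) x 112 (y) x 96 (z) mm, fixed on the sloping stand. Origin: middle of its underside. Axes: x up the slope along its length, y across, z square out of its top (30 degrees from vertical, leaning to the robot). Inside 134 x 92 mm. The low end wall is 96 high and stops the lid; the high end wall is only 78 high, so the lid leaves at the high end (+x).
- groove_end (a point): Middle of the high end of the two lid grooves: x 75, y 0, z 84 of the case, same axes. The grooves run the whole length of the long walls (10 thick), 6 deep, z 80 to 88.5; lips over them reach z 96 and stand 92 apart.
- well_block (a point): Middle of the top (z 32 of the case, same axes) of the block inside the case with three round wells, 26 deep: biggest weight at x 30, y 0; middle one at x -36, y -20; smallest at x -36, y 24.
- lid_bar (a point): Centre of the lid's pull bar: dark wood, 14 (x) x 84 (y) x 22 high (z), across the middle of the lid's top. The lid is a loose plywood board, 142 (x) x 101 (y) x 6 mm, about 0.12 kg, shut at the start, with 2.5 mm play in height and 1.5 mm each side; let go half-way it may slide back. It is clear after 142 mm up the slope. Axes at the start as the case's. Lying flat on the bench this point is 17 mm up.
- big_weight_mid (a point): Half-way up (35 mm) the biggest weight: steel, 0.5 kg, 70 high: body 38 across and 48 high, neck 14 across and 6 high, on top a knob 22 across and 16 high, its middle 27 mm above this point along z. z is its axis, towards the knob. At the start it stands in its well with 0.9 mm play all round, tilted like the case or up to 3 degrees more, its top 20 mm below the lips and 4 mm below the lid.
- mid_weight_mid (a point): Half-way up (26 mm) the middle weight, same shape, 0.2 kg, 28 across, 52 high. Stays in its well.
- small_weight_mid (a point): Half-way up (21.5 mm) the smallest weight, same shape, 0.1 kg, 22 across, 43 high. Stays in its well.
- clear_bench (a point): A point on the bench top at the left: nothing stands within 70 mm of it in y and 85 mm in x (world), so the lid can be laid here. Any other free spot will do as well.
- screwdriver: Loose bystander: screwdriver with a black handle, 170 long, lying on the bench; origin under its middle.
- brush: Loose bystander: small flat brush with a wooden handle, 170 long, lying on the bench; origin under its middle.
- mug: Loose bystander: white mug, 80 across, 92 high; origin under its middle, on the bench.
- tape: Loose bystander: roll of black tape lying flat, 88 across, 19 high; origin under its middle, on the bench.
- adaptor: Loose bystander: white plug adaptor, 52 x 52, 57 high (its two thin pins stand up to 74); origin under its middle, on the bench.
- multimeter: Loose bystander: black multimeter lying on its back, 180 (its x) x 88, 43 high; origin under its middle.
- kettle: Loose bystander: white electric kettle, 160 across its foot, 213 high, its handle reaching 122 out; origin under its middle.
Not all that is in view belongs to the job. Of the things shaped like the part that bears lid_bar, the wooden one is meant.

How it is judged (in metres and radians):
On the way, in this order (a step that is already met when the one before it is completed fails the run):
1. the wide key is pressed down (more than 2.5 mm) to zero the empty scale (value of joint zero_key above 0.0025 m), for 0.05 s.
2. the lid has been slid up the slope out of its grooves (moved more than 130 mm along the case, then taken off) (x of lid_bar in the frame of case above 0.135 m).
3. the lid lies flat on the bench, let go (height (world z) of lid_bar below 0.023 m and angle between lid_bar's own z axis and vertical below 0.08 rad and contact force between the fingers and lid below 0.1 N), for 0.2 s.
4. the biggest weight has been lifted clear of its well (more than 25 mm out along the case's z) (z of big_weight_mid in the frame of case above 0.066 m).
At the end, for the whole second after the job is handed in: The biggest weight stands upright (within 0.08 rad) and at rest on the scale's pan, its axis within 20 mm of the pan's middle; the lid lies flat (within 0.08 rad) and at rest on the bench, bar upward; the two smaller weights are still in their wells (within 12 mm of their start) (horizontal distance between big_weight_mid and pan_mid below 0.02 m and z of big_weight_mid in the frame of pan_mid between 0.03 and 0.04 m and angle between each of big_weight_mid, lid_bar's own z axis and vertical below 0.08 rad and linear speed of each of big_weight, lid below 0.02 m/s and height (world z) of lid_bar below 0.023 m and distance of each of mid_weight_mid, small_weight_mid from where it was at the start of the episode below 0.012 m); the robot touches nothing.
It fails at once if a smaller weight is pulled out or displaced by more than 12 mm (distance of any of mid_weight_mid, small_weight_mid from where it was at the start of the episode above 0.012 m).
It fails at once if another thing on the bench is shifted by more than 30 mm (distance of any of screwdriver, brush, mug, tape, adaptor, multimeter, kettle from where it was at the start of the episode above 0.03 m).
It fails at once if the biggest weight is dropped: touching nothing, more than 12 mm above the pan's height, away from its well (distance of big_weight_mid from where it was at the start of the episode above 0.04 m and contact force between big_weight and anything else below 0.01 N and z of big_weight_mid in the frame of pan_mid above 0.047 m).
It fails at once if the lid is dropped: touching nothing, more than 30 mm above the bench (contact force between lid and anything else below 0.01 N and distance of lid_bar from where it was at the start of the episode above 0.145 m and height (world z) of lid_bar above 0.047 m).
It also fails if it takes over 72 s, if anything falls off the work surface, if the arm or the gripper's body presses on something with over 40 N, if the wrist force passes 120 N, or if a joint passes its speed limit or range.

## Working session

There is one attempt and no reset: what is moved stays moved. The work goes in short steps, Python scripts to look and compute and a tool call to move; the robot and the scene stay as the last step left them, time stands still between calls to the robot, and variables do not carry over. Pictures are saved under pics/ and viewed, and the job is handed in when it is done.

Besides the shell and the picture viewer there is one more tool, called after "Request:" by a JSON object that holds its "api" and its "payload". arm_command: Moves the arm, as the interface text tells. Its arguments: {"type":"object","properties":{"series":{"type":"array","items":{"type":"array"}},"squeeze":{"type":"number"}},"required":["series"]}

```bash
ls; mkdir -p pics; cat > h.py <<'E'
import numpy as np, cv2, pickle
from workcell import manip
def cap(n,name):
    s=manip.sense(); c=manip.capture(n); 
    cv2.imwrite(f'pics/{name}.png',c['image'][:,:,::-1])
    c['s']=s; pickle.dump(c,open(f'pics/{name}.pkl','wb')); return c
def load(name): return pickle.load(open(f'pics/{name}.pkl','rb'))
def T(c):
    if 'world_from_camera' in c: return np.array(c['world_from_camera'])
    t=np.eye(4); t[:3,:3]=np.array(c['s']['tool_rot']); t[:3,3]=c['s']['position']; return t@np.array(c['tool_from_camera'])
def ray(c,u,v):
    f=c['image'].shape[0]/2/np.tan(np.radians(c['vertical_fov'])/2); t=T(c)
    d=t[:3,:3]@np.array([(u-c['cx'])/f,(v-c['cy'])/f,1.]); return t[:3,3],d
def onz(c,u,v,z):
    o,d=ray(c,u,v); return o+d*(z-o[2])/d[2]
def dep(c,u,v):
    o,d=ray(c,u,v); return o+d*c['depth'][int(v),int(u)]
def cloud(c):
    h,w=c['depth'].shape; f=h/2/np.tan(np.radians(c['vertical_fov'])/2); t=T(c)
    u,v=np.meshgrid(np.arange(w),np.arange(h)); d=np.stack([(u-c['cx'])/f,(v-c['cy'])/f,np.ones_like(u)],-1)
    P=t[:3,3]+(d@t[:3,:3].T)*c['depth'][...,None]; P[c['depth']<=0]=np.nan; return P
def proj(c,p):
    t=np.linalg.inv(T(c)); q=t[:3,:3]@np.array(p)+t[:3,3]; f=c['image'].shape[0]/2/np.tan(np.radians(c['vertical_fov'])/2)
    return q[0]/q[2]*f+c['cx'],q[1]/q[2]*f+c['cy']
E
python3 - <<'E'
from h import *
s=manip.sense(); print(s)
for n in ['scene','top','wrist']:
    c=cap(n,n+'0'); print(n,T(c).round(3).tolist(),c['vertical_fov'],c['cx'],c['cy'])
E
```

```text
pics
{'t': 0.0, 'joint_positions': array([-71.432253  ,  34.38544147,  -0.14749883,  91.68109088,
         0.10300264,  54.02591947,  -4.57296076]), 'dq': array([-0.03119536, -0.04885002,  0.10589738, -0.06462701,  0.06351961,
        0.03992246, -0.09709072]), 'tau': array([ 1.16845054e-04, -7.76447010e+01,  1.56469222e+00, -2.57993138e+01,
        1.23495678e-02,  9.25592176e-03, -4.30459909e-05]), 'position': array([0.28268595, 0.66721491, 0.30300378]), 'tool_rot': array([[-9.20788723e-01,  3.90061365e-01, -5.08874887e-04],
       [ 3.90061676e-01,  9.20787463e-01, -1.52880682e-03],
       [-1.27762860e-04, -1.60620068e-03, -9.99998702e-01]]), 'ft_force': array([ 0.52939679, -0.7492033 , -0.09076056]), 'ft_torque': array([ 0.02257024, -0.0139361 , -0.025532  ]), 'opening': 0.08580492682201898}
scene [[-0.526, 0.463, -0.713, 1.407], [0.85, 0.306, -0.429, 0.531], [0.02, -0.832, -0.555, 0.835], [0.0, 0.0, 0.0, 1.0]] 55.64056458894116 259.9276015907279 195.359066938145
top [[0.002, -0.987, 0.16, 0.293], [-1.0, 0.001, 0.015, -0.021], [-0.015, -0.16, -0.987, 1.592], [0.0, 0.0, 0.0, 1.0]] 43.63755730236646 253.13536731351024 193.85075099760763
wrist [[0.39, 0.886, 0.251, 0.221], [0.921, -0.375, -0.107, 0.695], [-0.001, 0.273, -0.962, 0.373], [0.0, 0.0, 0.0, 1.0]] 63.95166807002824 249.87868177477327 198.75949913389996
```

```bash
cd pics; python3 -c "
import cv2,numpy as np
a=cv2.imread('scene0.png');b=cv2.imread('top0.png');c=cv2.imread('wrist0.png')
cv2.imwrite('s0.png',cv2.resize(a,(800,600)));cv2.imwrite('t0.png',cv2.resize(b,(800,600)))"
```

```text
(no output)
```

View pics/s0.png

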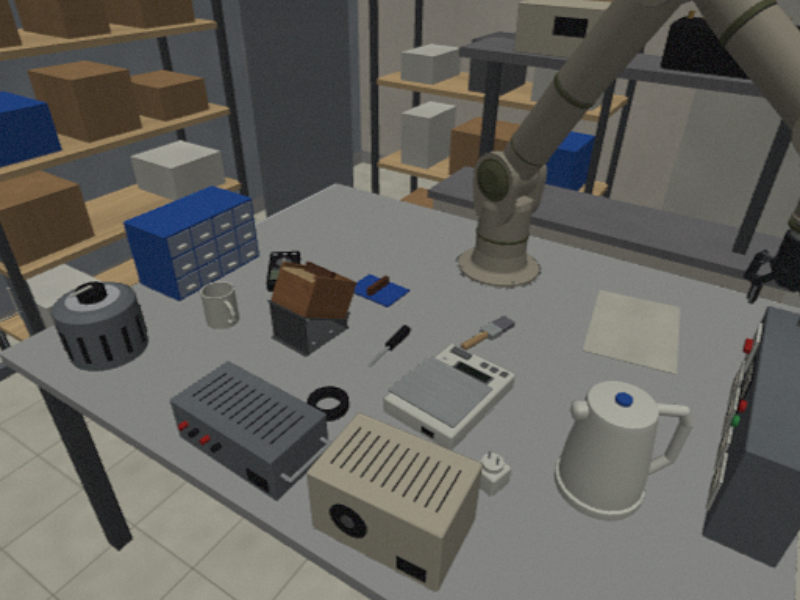

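View pics/t0.png

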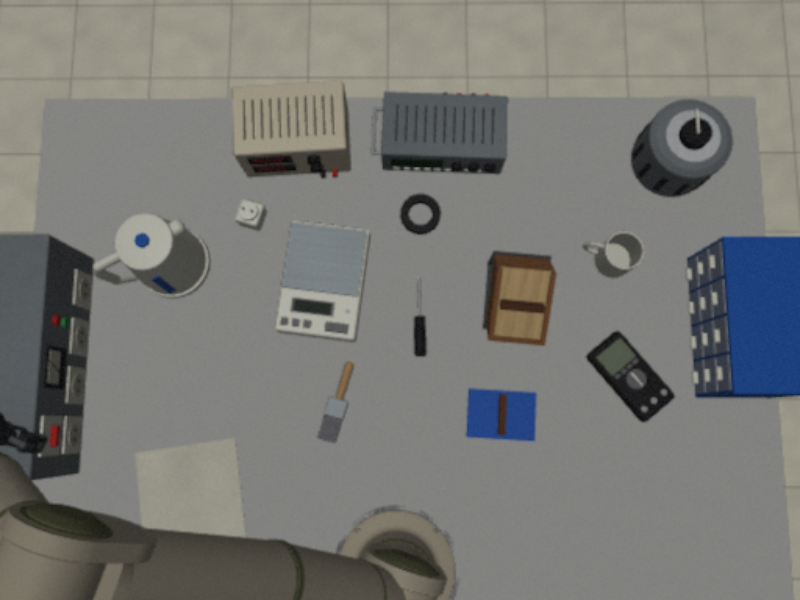

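View pics/wrist0.png

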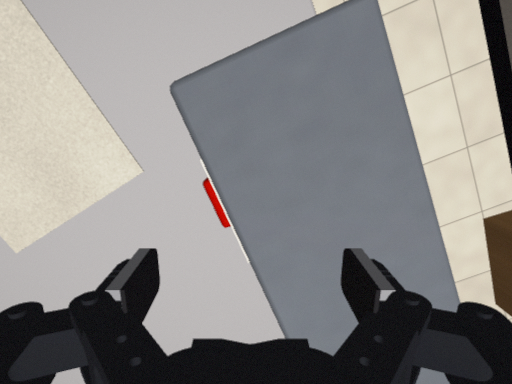

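The top view (800x600) shows two things shaped like the lid: the wooden board with a dark bar on the case at (521,300), and a blue board with a bar at (502,415), the decoy. I choose the wooden one. The scale is at (325,280), with four keys on its panel: three small squares at (284–310,323) and the wide key at (337,327). The empty weight case, mug, tape and other bystanders are clear of both.

```bash
python3 - <<'E'
from h import *
c=load('top0')
k=512/800
P=cloud(c)
for n,u,v in [('key',337,327),('smallkey',310,323),('panel',300,330),('pan',325,257),('panTL',289,223),('panTR',368,230),('panBL',283,289),('panBR',359,296),('boxBL',278,331),('boxBR',352,339),('bar',521,306),('barL',501,304),('barR',543,309),('lidlow',518,337),('lidhigh',524,262),('lowL',489,340),('lowR',544,344),('bench',420,470),('bench2',420,400),('driver',420,335),('brush',335,407),('blue lid',490,415),('tape',421,232),('meter',630,375),('mug',620,255)]:
    print(n,P[int(v*k),int(u*k)].round(3))
a=c['image'][120:280,160:380,::-1]; cv2.imwrite('pics/crop0.png',cv2.resize(a,None,fx=3.6,fy=3.6,interpolation=cv2.INTER_CUBIC))
E
```

```text
key [0.492 0.125 0.056]
smallkey [0.502 0.18  0.056]
panel [0.487 0.201 0.045]
pan [0.638 0.149 0.067]
panTL [0.73  0.24  0.001]
panTR [0.7   0.063 0.047]
panBL [0.574 0.238 0.056]
panBR [0.558 0.081 0.052]
boxBL [0.487 0.25  0.045]
boxBR [0.469 0.093 0.054]
bar [ 0.52  -0.239  0.167]
barL [ 0.525 -0.202  0.155]
barR [ 0.514 -0.281  0.167]
lidlow [ 0.467 -0.241  0.106]
lidhigh [ 0.612 -0.252  0.137]
lowL [ 0.472 -0.193  0.001]
lowR [ 0.45  -0.291  0.117]
bench [ 0.201 -0.046 -0.001]
bench2 [ 0.343 -0.046 -0.003]
driver [ 0.479 -0.046  0.026]
brush [0.329 0.13  0.019]
blue lid [ 0.314 -0.193  0.005]
tape [ 0.702 -0.05   0.025]
meter [ 0.393 -0.477  0.049]
mug [ 0.654 -0.478  0.008]
```

View pics/crop0.png

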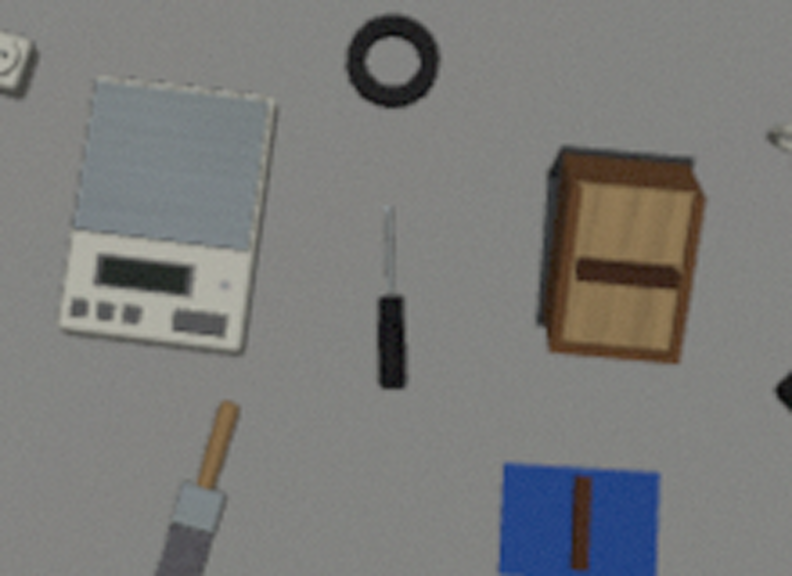

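The crop confirms it: the wooden lid's bar is at about (628,272), the blue decoy at (580,520) is lying on the bench, and the wide key is at (199,322) to the right of the three small ones. Next I'll move the wrist camera over the scale.

```bash
cat >> h.py <<'E'
def plan(target,turn,n,ax=None):
    "rows of tool shift (mm) + turn(rad), from measured pose to world target; total turn about tool z"
    s=manip.sense(); R=np.array(s['tool_rot']); p=np.array(s['position']); d=(np.array(target)-p)/n*1000
    for i in range(n):
        a=turn/n; print(np.round(R.T@d,1).tolist(),round(a,3))
        R=R@np.array([[np.cos(a),-np.sin(a),0],[np.sin(a),np.cos(a),0],[0,0,1]])
def yaw(s=None):
    s=s or manip.sense(); R=np.array(s['tool_rot']); return np.degrees(np.arctan2(R[1,0],R[0,0]))
E
python3 - <<'E'
from h import *
print(yaw()); plan([0.44,0.13,0.30],-0.30,15)
E
```

```text
157.03871728923986
[-23.6, -28.9, 0.3] -0.02
[-23.0, -29.4, 0.3] -0.02
[-22.5, -29.8, 0.3] -0.02
[-21.9, -30.3, 0.3] -0.02
[-21.2, -30.7, 0.3] -0.02
[-20.6, -31.1, 0.3] -0.02
[-20.0, -31.5, 0.3] -0.02
[-19.4, -31.9, 0.3] -0.02
[-18.7, -32.3, 0.3] -0.02
[-18.1, -32.7, 0.3] -0.02
[-17.4, -33.0, 0.3] -0.02
[-16.8, -33.4, 0.3] -0.02
[-16.1, -33.7, 0.3] -0.02
[-15.4, -34.0, 0.3] -0.02
[-14.7, -34.3, 0.3] -0.02
```

Request:
{"api": "arm_command", "payload": {"series": [[0.5,[-23.5,-29,0],-0.02],[1,[-23,-29.5,0],-0.02],[1,[-22.5,-30,0],-0.02],[1,[-22,-30,0],-0.02],[1,[-21,-31,0],-0.02]]}}

```text
t: 0.65
position: [0.3351, 0.4865, 0.3037]
tool_rot: [[-0.955, 0.295, -0.0], [0.295, 0.955, -0.0], [-0.0, -0.0, -1.0]]
ft_force: [0.3, 0.5, 0.9]
opening: 0.0126
```

Request:
{"api": "arm_command", "payload": {"series": [[1,[-20.5,-31,0],-0.02],[1,[-20,-31.5,0],-0.02],[1,[-19.5,-32,0],-0.02],[1,[-18.5,-32,0],-0.02],[1,[-18,-32.5,0],-0.02]]}}

```text
t: 1.15
position: [0.3873, 0.308, 0.3039]
tool_rot: [[-0.98, 0.198, 0.0], [0.198, 0.98, -0.0], [-0.0, -0.0, -1.0]]
ft_force: [1.3, 0.4, 0.0]
opening: 0.0
```

Request:
{"api": "arm_command", "payload": {"series": [[1,[-17.5,-33,0],-0.02],[1,[-17,-33,0],-0.02],[1,[-16,-33.5,0],-0.02],[1,[-15.5,-34,0],-0.02],[1,[-15,-34,0],-0.02]]}}

```text
t: 1.65
position: [0.4405, 0.1296, 0.3039]
tool_rot: [[-0.995, 0.1, 0.0], [0.1, 0.995, 0.0], [-0.0, 0.0, -1.0]]
ft_force: [0.8, 0.0, 0.1]
opening: -0.0001
```

Request:
{"api": "arm_command", "payload": {"series": [[1,[0,0,0],0],[1,[0,0,0],0],[1,[0,0,0],0],[1,[0,0,0],0],[1,[0,0,0],0]]}}

```text
t: 2.15
position: [0.4401, 0.1322, 0.3039]
tool_rot: [[-0.995, 0.099, -0.0], [0.099, 0.995, 0.0], [0.0, 0.0, -1.0]]
ft_force: [0.7, -0.3, -0.6]
opening: 0.0003
```

```bash
python3 - <<'E'
from h import *
c=cap('wrist','w1'); print(c['s']['position'],yaw(c['s']),c['s']['t'],c['s']['opening'])
cv2.imwrite('pics/w1b.png',cv2.resize(c['image'][:,:,::-1],(800,600)))
E
```

```text
[0.44007594 0.13215507 0.30385877] 174.33426434644326 2.15 0.0003378719003585714
```

View pics/w1b.png

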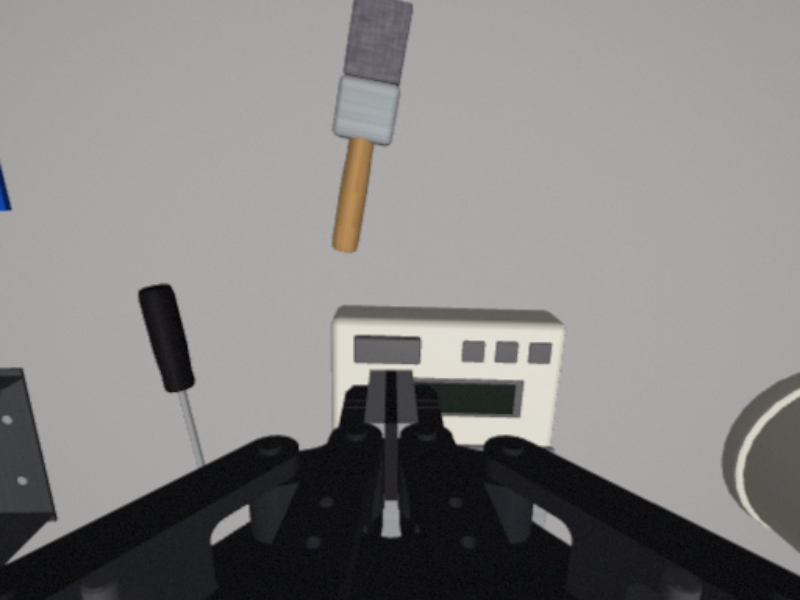

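The wrist view shows the wide key at (387,350), the small keys at (473–540,352) and the screwdriver and brush clear of the scale.

```bash
python3 - <<'E'
from h import *
c=load('w1'); P=cloud(c); k=.64
key=P[int(340*k):int(360*k),int(360*k):int(415*k)].reshape(-1,3); print('key',np.nanmedian(key,0))
pan=P[int(325*k):int(333*k),int(360*k):int(500*k)].reshape(-1,3); print('panel',np.nanmedian(pan,0))
z=np.nanmedian(key[:,2])
h=cv2.cvtColor(c['image'],cv2.COLOR_RGB2HSV)
m=((c['image'].max(2)<140)).astype(np.uint8); m[:int(328*k)]=0; m[int(367*k):]=0; m[:,:int(345*k)]=0;m[:,int(430*k):]=0
n,l,st,ce=cv2.connectedComponentsWithStats(m); print(st,ce)
i=1+np.argmax(st[1:,4]); x,y,w,hh,_=st[i]
for q in [(x,y),(x+w,y),(x,y+hh),(x+w,y+hh)]: print(onz(c,*q,z))
print('key mid',onz(c,*ce[i],z))
# scale from top: pan
t=load('top0'); P=cloud(t); Z=P[...,2]; m=((Z>.06)&(Z<.072)&(P[...,1]>.05)&(P[...,1]<.26)&(P[...,0]>.53)&(P[...,0]<.74)); q=P[m]; print(len(q)); r=cv2.minAreaRect(q[:,:2].astype(np.float32)); print(r,q.mean(0),np.median(q[:,2]))
E
```

```text
key [0.49036348 0.12472405 0.0540288 ]
panel [0.48053263 0.156462   0.04771922]
[[     0      0    512    384 195872]
 [   227    215     42     18    736]] [[255.52932527 191.38045254]
 [247.69565217 223.31521739]]
[0.47896307 0.10382514 0.0540288 ]
[0.48352439 0.14969887 0.0540288 ]
[0.50002007 0.10130473 0.0540288 ]
[0.50466184 0.14796385 0.0540288 ]
key mid [0.4908673  0.12545178 0.0540288 ]
1830
((0.6181837320327759, 0.1534159630537033), (0.16042552888393402, 0.17446942627429962), 82.84033966064453) [0.63418876 0.15073622 0.06682166] 0.0669749852884205
```

Request:
{"api": "arm_command", "payload": {"series": [[1,[-17,-1,30],0],[1,[-17,-1,35],0],[1,[-17,0,35],0],[1,[0,0,35],0],[1,[0,0,30],0]]}}

```text
t: 2.7
position: [0.4911, 0.1244, 0.1371]
tool_rot: [[-0.995, 0.1, -0.0], [0.1, 0.995, -0.0], [0.0, -0.0, -1.0]]
ft_force: [0.5, 0.1, 0.4]
opening: 0.0003
```

Request:
{"api": "arm_command", "payload": {"series": [[1,[0,0,0],0],[1,[0,0,4],0],[1,[0,0,2],0],[1,[0,0,2],0],[1,[0,0,2],0]]}}

```text
t: 3.2
position: [0.4913, 0.1242, 0.1299]
tool_rot: [[-0.995, 0.101, 0.002], [0.101, 0.995, 0.001], [-0.002, 0.001, -1.0]]
ft_force: [0.5, -0.0, -0.8]
opening: 0.0002
```

Request:
{"api": "arm_command", "payload": {"series": [[1,[0,0,1],0],[1,[0,0,1],0],[1,[0,0,1],0],[1,[0,0,1],0],[1,[0,0,0],0]]}}

```text
t: 3.7
position: [0.491, 0.124, 0.1249]
tool_rot: [[-0.995, 0.101, 0.0], [0.101, 0.995, 0.0], [-0.0, 0.0, -1.0]]
ft_force: [0.2, -0.2, 2.1]
opening: 0.0001
```

Request:
{"api": "arm_command", "payload": {"series": [[1,[0,0,1],0],[1,[0,0,1],0],[1,[0,0,0.5],0],[1,[0,0,0],0],[1,[0,0,0],0]]}}

```text
t: 4.2
position: [0.491, 0.124, 0.1227]
tool_rot: [[-0.995, 0.101, 0.0], [0.101, 0.995, 0.0], [-0.0, 0.0, -1.0]]
ft_force: [-0.4, -0.8, 8.2]
opening: -0.0003
```

Force rose to 8.2 N, above the 4.4 N bottom value, so the key is fully down. Lifting away.

Request:
{"api": "arm_command", "payload": {"series": [[1,[0,0,-20],0],[1,[0,0,-45],0],[1,[0,0,-48],0],[1,[0,0,-48],0],[0.5,[0,0,-48],0]]}}

```text
t: 4.7
position: [0.4903, 0.1238, 0.3332]
tool_rot: [[-0.995, 0.101, -0.001], [0.101, 0.995, -0.0], [0.001, -0.0, -1.0]]
ft_force: [1.4, 0.2, -0.3]
opening: 0.0132
```

```bash
python3 - <<'E'
from h import *
print(manip.sense()['joint_positions'].round(0),manip.sense()['position'])
plan([0.52,-0.17,0.38],1.47,10)
E
```

```text
[-19.  17.  -2. 118.   1.  45.  63.] [0.49025622 0.1237878  0.33319012]
[-5.9, -28.9, -4.7] 0.147
[-10.1, -27.8, -4.7] 0.147
[-14.0, -26.0, -4.7] 0.147
[-17.7, -23.6, -4.7] 0.147
[-21.0, -20.8, -4.7] 0.147
[-23.8, -17.5, -4.7] 0.147
[-26.1, -13.8, -4.7] 0.147
[-27.8, -9.9, -4.7] 0.147
[-29.0, -5.7, -4.7] 0.147
[-29.5, -1.4, -4.7] 0.147
```

Request:
{"api": "arm_command", "payload": {"series": [[0,[-6,-29,-4.5],0.147],[0,[-10,-28,-4.5],0.147],[0,[-14,-26,-4.5],0.147],[0,[-17.5,-23.5,-4.5],0.147],[0,[-21,-21,-4.5],0.147]]}}

```text
t: 5.2
position: [0.5051, -0.0243, 0.3539]
tool_rot: [[-0.666, 0.746, -0.0], [0.746, 0.666, 0.0], [0.0, -0.0, -1.0]]
ft_force: [-0.6, 1.6, 0.6]
opening: 0.0851
```

Request:
{"api": "arm_command", "payload": {"series": [[0,[-24,-17.5,-4.5],0.147],[0,[-26,-14,-4.5],0.147],[0,[-28,-10,-4.5],0.147],[0,[-29,-5.5,-4.5],0.147],[0,[-29.5,-1.5,-4.5],0.147]]}}

```text
t: 5.7
position: [0.5199, -0.1715, 0.3763]
tool_rot: [[0.006, 1.0, -0.001], [1.0, -0.006, 0.0], [0.0, -0.001, -1.0]]
ft_force: [1.1, -0.0, 0.1]
opening: 0.0855
```

Request:
{"api": "arm_command", "payload": {"series": [[0,[0,0,0],0],[0,[0,0,0],0],[0,[0,0,0],0],[0,[0,0,0],0],[0,[0,0,0],0]]}}

```text
t: 6.2
position: [0.5202, -0.1697, 0.3763]
tool_rot: [[-0.002, 1.0, -0.0], [1.0, 0.002, 0.0], [0.0, -0.0, -1.0]]
ft_force: [-0.1, -0.3, 0.6]
opening: 0.0854
```

```bash
python3 - <<'E'
from h import *
c=cap('wrist','w2'); print(c['s']['position'],yaw(c['s']),c['s']['t'],c['s']['opening'])
cv2.imwrite('pics/w2b.png',cv2.resize(c['image'][:,:,::-1],(800,600)))
d=c['depth']; print(d[200:330:20,150:350:20].round(3))
E
```

```text
[ 0.5201619  -0.16965939  0.3762714 ] 90.09961061689533 6.2 0.08541017123153631
[[0.465 0.464 0.465 0.336 0.319 0.317 0.325 0.332 0.341 0.348]
 [0.474 0.473 0.474 0.353 0.338 0.3   0.313 0.29  0.282 0.294]
 [0.482 0.481 0.482 0.359 0.343 0.304 0.318 0.304 0.295 0.312]
 [0.133 0.49  0.367 0.364 0.349 0.309 0.323 0.311 0.299 0.338]
 [0.132 0.501 0.501 0.357 0.355 0.32  0.326 0.316 0.304 0.366]
 [0.132 0.513 0.511 0.512 0.511 0.334 0.325 0.32  0.308 0.511]
 [0.522 0.511 0.482 0.494 0.521 0.523 0.523 0.313 0.314 0.5  ]]
```

View pics/w2b.png

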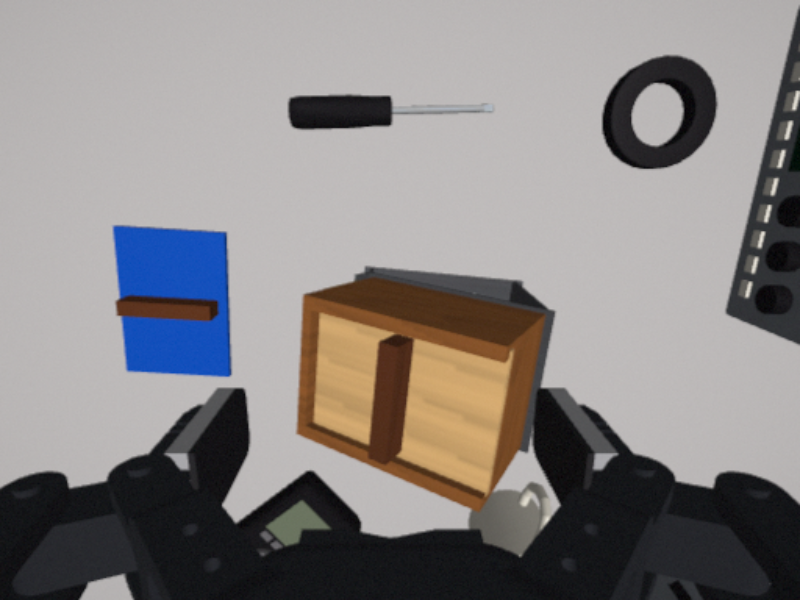

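The wrist view shows the wooden lid on the case, with its bar from (395,340) to (385,460) and the low end on the left. I'll fit the lid plane and the bar next.

```bash
python3 - <<'E'
from h import *
c=load('w2'); P=cloud(c); im=c['image'].astype(int); k=.64
h=cv2.cvtColor(c['image'],cv2.COLOR_RGB2HSV)
box=np.zeros(h.shape[:2],bool); box[int(275*k):int(510*k),int(295*k):int(550*k)]=1
lid=box&(h[...,2]>150)&(h[...,1]>80)&(h[...,0]<30)
lid=cv2.erode(lid.astype(np.uint8),np.ones((5,5)))>0
q=P[lid]; q=q[~np.isnan(q).any(1)]
for _ in range(3):
    m=q.mean(0); n=np.linalg.svd(q-m,full_matrices=False)[2][2]; n*=np.sign(n[2]); r=(q-m)@n; q=q[abs(r)<.003]
print('lid n',n,'tilt',np.degrees(np.arccos(n[2])),'mean',m,len(q),r.std())
yawc=np.degrees(np.arctan2(-n[1],-n[0])); print('yaw from normal',yawc)
D=(P-m)@n
bar=box&(D>.012)&(D<.03)
# exclude lips (z 96 vs lid top 86+..: ~8-10mm)
nn,l,st,ce=cv2.connectedComponentsWithStats(bar.astype(np.uint8)); i=1+np.argmax(st[1:,4]); print(st[i],ce[i])
b=P[l==i]; print('D top',np.percentile(D[l==i],[5,50,95]))
top=b[(b-m)@n>.018]; 
tm=top.mean(0); v=np.linalg.svd(top-tm,full_matrices=False)[2][0]; v*=np.sign(v[1]); print('bar dir',v,'len',np.ptp((top-tm)@v), 'mid',(tm+v*((top-tm)@v).min()/2+v*((top-tm)@v).max()/2))
ex=np.cross(v,n); print('ex',ex,'yaw',np.degrees(np.arctan2(ex[1],ex[0])))
lat=(top-tm)@ex; print('width',np.ptp(lat))
h0=np.median((top-tm)@n)
mid=tm+v*(((top-tm)@v).min()+((top-tm)@v).max())/2+ex*(lat.min()+lat.max())/2
print('bar top mid',mid,'bar centre',mid-n*.011,'from lid surface',(mid-m)@n)
E
```

```text
lid n [-0.49750645  0.04596767  0.86624148] tilt 29.975230198525495 mean [ 0.53675296 -0.24591461  0.15000675] 6605 0.0006047137832876357
yaw from normal -5.278919862612496
[ 235  216   24   82 1297] [246.32074017 255.76252891]
D top [0.01372598 0.02169166 0.02281382]
bar dir [ 9.38835160e-02  9.95582824e-01 -8.52598846e-04] len 0.0845600190366444 mid [ 0.51647431 -0.24317595  0.16327494]
ex [ 0.86245433 -0.08090162  0.49962449] yaw -5.358889171196066
width 0.015570469487820865
bar top mid [ 0.5156668  -0.2431002   0.16280715] bar centre [ 0.52113937 -0.24360584  0.15327849] from lid surface 0.02170810963023336
```

Request:
{"api": "arm_command", "payload": {"series": [[0.6,[-25,0,20],0.094],[0.6,[-25,2,40],0],[0.6,[-23.5,2,40],0],[0.6,[0,0,16],0],[0.6,[0,0,0],0]]}}

```text
t: 6.75
position: [0.5185, -0.244, 0.258]
tool_rot: [[0.095, 0.996, -0.004], [0.996, -0.095, 0.001], [0.001, -0.005, -1.0]]
ft_force: [0.2, 0.3, 1.5]
opening: 0.0342
```

```bash
python3 - <<'E'
from h import *
c=cap('wrist','w3'); print(c['s']['position'],yaw(c['s']),c['s']['t'],c['s']['opening'])
plan([.5196,-.2434,.229],np.radians(yaw()-84.7),1)
E
```

```text
[ 0.51852717 -0.24400975  0.25798026] 84.57320134751599 6.75 0.034207361467545015
[0.5, 0.3, 30.6] -0.002
```

View pics/w3.png

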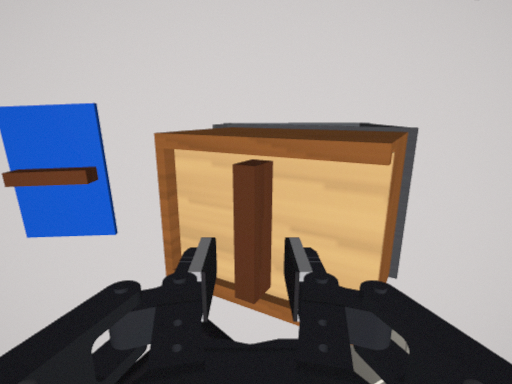

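The fingers at (205,270) and (298,270) straddle the wooden bar at (250,230). Descending.

Request:
{"api": "arm_command", "payload": {"series": [[0.6,[0,1,12],0],[0.6,[0,0,9],0],[0.6,[0,0,5],0],[0.6,[0,0,2.5],0],[0.6,[0,0,0],0]]}}

```text
t: 7.3
position: [0.5206, -0.244, 0.2318]
tool_rot: [[0.094, 0.996, -0.0], [0.996, -0.094, 0.0], [0.0, -0.0, -1.0]]
ft_force: [-0.0, -0.1, 0.3]
opening: 0.0341
```

Request:
{"api": "arm_command", "payload": {"series": [[0.75,[0,0,0],0],[0.85,[0,0,0],0],[1,[0,0,0],0],[1,[0,0,0],0],[1,[0,0,0],0]], "squeeze": 25}}

```text
t: 7.8
position: [0.5175, -0.244, 0.2319]
tool_rot: [[0.095, 0.995, -0.005], [0.995, -0.095, 0.002], [0.002, -0.006, -1.0]]
ft_force: [-10.1, 1.2, 7.3]
opening: 0.0145
```

```bash
python3 - <<'E'
from h import *
c=cap('wrist','w4'); print(c['s']['position'],yaw(c['s']),c['s']['t'],c['s']['opening'],c['s']['ft_force'])
E
```

```text
[ 0.51751792 -0.24396916  0.23190011] 84.55511614975433 7.8 0.0144571222139513 [-10.05936182   1.16891383   7.33645857]
```

View pics/w4.png

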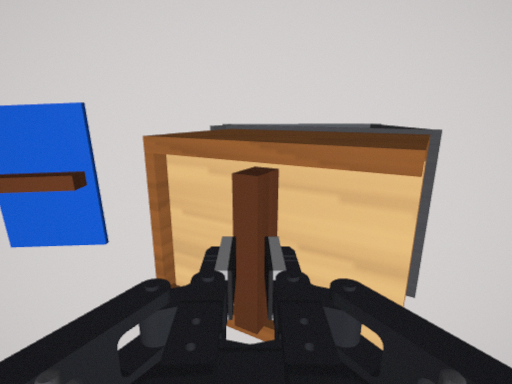

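The bar is gripped, with the pads at (228,270) and (275,270). Now I'll pull along the slope.

Request:
{"api": "arm_command", "payload": {"series": [[1,[0,6,-3.5],0],[1,[0,9,-5],0],[1,[0,10.4,-6],0],[1,[0,10.4,-6],0],[1,[0,10.4,-6],0]]}}

```text
t: 8.35
position: [0.5631, -0.2485, 0.2583]
tool_rot: [[0.095, 0.995, -0.007], [0.995, -0.095, 0.002], [0.002, -0.008, -1.0]]
ft_force: [-13.1, 0.3, 4.8]
opening: 0.0144
```

```bash
python3 - <<'E'
from h import *
c=cap('wrist','w5'); print(c['s']['position'],yaw(c['s']),c['s']['t'],c['s']['opening'],c['s']['ft_force'])
E
```

```text
[ 0.56307739 -0.24852829  0.25826979] 84.53302636266457 8.35 0.014366217208126317 [-13.1226274    0.25565622   4.84872746]
```

View pics/w5.png

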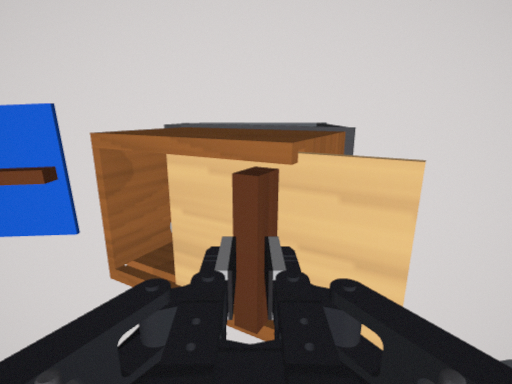

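The lid slides with the bar still in the pads, about 53 mm out. Carrying on.

Request:
{"api": "arm_command", "payload": {"series": [[1,[0,10.4,-6],0],[1,[0,10.4,-6],0],[1,[0,10.4,-6],0],[1,[0,10.4,-6],0],[1,[0,10.4,-6],0]]}}

```text
t: 8.9
position: [0.6185, -0.2535, 0.2888]
tool_rot: [[0.094, 0.996, -0.0], [0.996, -0.094, 0.0], [0.0, -0.0, -1.0]]
ft_force: [-0.7, 0.1, -0.4]
opening: 0.0134
```

Request:
{"api": "arm_command", "payload": {"series": [[1,[0,8.7,-5],0],[1,[0,8.7,-5],0],[1,[0,8.7,-5],0],[1,[0,0,0],0],[1,[0,0,0],0]]}}

```text
t: 9.4
position: [0.6443, -0.2558, 0.3032]
tool_rot: [[0.094, 0.996, -0.0], [0.996, -0.094, -0.0], [-0.0, -0.0, -1.0]]
ft_force: [-0.1, 0.3, -1.6]
opening: 0.0133
```

```bash
python3 - <<'E'
from h import *
c=cap('wrist','w6'); print(c['s']['position'],yaw(c['s']),c['s']['t'],c['s']['opening'],c['s']['ft_force'])
d=cap('scene','sc6'); a=d['image'][100:260,120:330,::-1]
cv2.imwrite('pics/w6b.png',np.hstack([cv2.resize(c['image'][:,:,::-1],(400,300)),cv2.resize(a,(394,300))]))
E
```

```text
[ 0.64428597 -0.25584278  0.30321687] 84.61943837508947 9.4 0.013290562517291738 [-0.06816061  0.29749483 -1.63602913]
```

View pics/w6b.png

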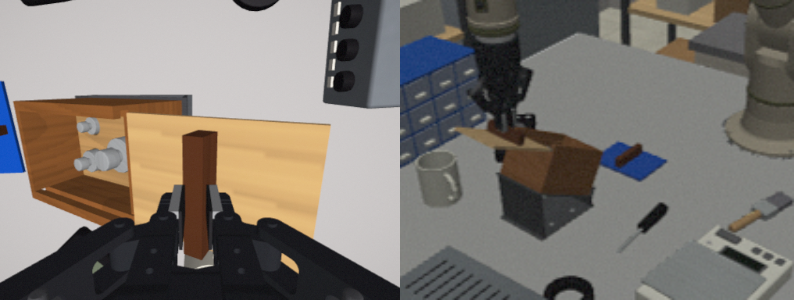

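```bash
cat >> h.py <<'E'
def lidplane(c,exclude=None):
    P=cloud(c); h=cv2.cvtColor(c['image'],cv2.COLOR_RGB2HSV)
    lid=((h[...,2]>150)&(h[...,1]>80)&(h[...,0]<30)&(h[...,0]>8)).astype(np.uint8)
    lid=cv2.erode(lid,np.ones((5,5)))
    n_,l,st,ce=cv2.connectedComponentsWithStats(lid); i=1+np.argmax(st[1:,4]); print('blob',st[i])
    q=P[l==i]; q=q[~np.isnan(q).any(1)]
    for _ in range(4):
        m=q.mean(0); n=np.linalg.svd(q-m,full_matrices=False)[2][2]; n*=np.sign(n[2]); r=(q-m)@n; q=q[abs(r)<.004]
    print('n',n.round(3),'tilt',np.degrees(np.arccos(n[2])).round(1),'mean',m.round(4),len(q),'zrange',np.percentile(q[:,2],[1,99]).round(4),'x',np.percentile(q[:,0],[1,99]).round(4))
    return n,m
E
python3 - <<'E'
from h import *
lidplane(load('w4')); lidplane(load('w5')); lidplane(load('w6'))
E
```

```text
blob [  279   166   142   137 14104]
n [-0.497  0.045  0.866] tilt 29.9 mean [ 0.566  -0.2299  0.1659] 14040 zrange [0.1488 0.1794] x [0.537  0.5899]
blob [  259   155   164   147 15734]
n [-0.496  0.046  0.867] tilt 29.9 mean [ 0.6118 -0.2314  0.1922] 15674 zrange [0.1751 0.2055] x [0.5824 0.6357]
blob [  163   146   258   155 23648]
n [-0.46   0.043  0.887] tilt 27.5 mean [ 0.6682 -0.2381  0.221 ] 23525 zrange [0.1827 0.2467] x [0.5931 0.7179]
```

Plane fits show the lid still held at 27.5°, its low end at the groove mouth. The view has the bare wells with two small weights at (85,125) and (85,160), and the big weight at (115,150). I'll pull a bit further along the slope, lift, then check.

Request:
{"api": "arm_command", "payload": {"series": [[1,[0,8.7,-5],0],[1,[0,8.7,-5],0],[1,[0,8.7,-6],0],[1,[0,8,-12],0],[1,[0,6,-20],0]]}}

```text
t: 10.0
position: [0.6851, -0.2592, 0.351]
tool_rot: [[0.093, 0.996, -0.002], [0.996, -0.093, 0.0], [0.0, -0.002, -1.0]]
ft_force: [0.3, -0.0, -0.8]
opening: 0.0135
```

Request:
{"api": "arm_command", "payload": {"series": [[1,[0,0,-20],0],[1,[0,0,-10],0],[1,[0,0,0],0],[1,[0,0,0],0],[1,[0,0,0],0]]}}

```text
t: 10.5
position: [0.684, -0.2594, 0.3803]
tool_rot: [[0.094, 0.996, -0.002], [0.996, -0.094, 0.001], [0.0, -0.002, -1.0]]
ft_force: [0.6, -1.0, -2.0]
opening: 0.0135
```

```bash
python3 - <<'E'
from h import *
c=cap('wrist','w7'); print(c['s']['position'],yaw(c['s']),c['s']['t'],c['s']['opening'],c['s']['ft_force'])
lidplane(c)
plan([.40,.405,.36],0,22)
E
```

```text
[ 0.68398032 -0.25936196  0.38028411] 84.62008559310253 10.5 0.013539538851398046 [ 0.63109032 -1.04088754 -1.96924512]
blob [  164   146   257   156 23553]
n [-0.459  0.043  0.887] tilt 27.5 mean [ 0.7081 -0.2415  0.2982] 23447 zrange [0.2602 0.3237] x [0.6333 0.7575]
[28.9, -15.7, 1.0] 0.0
[28.9, -15.7, 1.0] 0.0
[28.9, -15.7, 1.0] 0.0
[28.9, -15.7, 1.0] 0.0
[28.9, -15.7, 1.0] 0.0
[28.9, -15.7, 1.0] 0.0
[28.9, -15.7, 1.0] 0.0
[28.9, -15.7, 1.0] 0.0
[28.9, -15.7, 1.0] 0.0
[28.9, -15.7, 1.0] 0.0
[28.9, -15.7, 1.0] 0.0
[28.9, -15.7, 1.0] 0.0
[28.9, -15.7, 1.0] 0.0
[28.9, -15.7, 1.0] 0.0
[28.9, -15.7, 1.0] 0.0
[28.9, -15.7, 1.0] 0.0
[28.9, -15.7, 1.0] 0.0
[28.9, -15.7, 1.0] 0.0
[28.9, -15.7, 1.0] 0.0
[28.9, -15.7, 1.0] 0.0
[28.9, -15.7, 1.0] 0.0
[28.9, -15.7, 1.0] 0.0
```

View pics/w7.png

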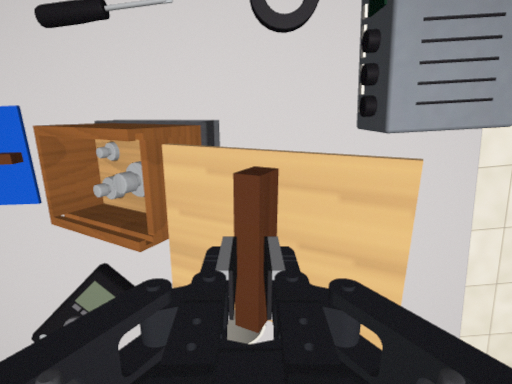

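The lid is off and steady in the grip at 27.5°. Carrying it to the clear area at the left.

Request:
{"api": "arm_command", "payload": {"series": [[1,[15,-8,0],0],[1,[25,-13,0],0],[1,[29,-16,1],0],[1,[29,-16,1],0],[1,[29,-16,1],0]]}}

```text
t: 11.05
position: [0.6263, -0.1246, 0.3779]
tool_rot: [[0.093, 0.996, -0.001], [0.996, -0.093, 0.001], [0.001, -0.001, -1.0]]
ft_force: [-1.1, -0.3, -0.1]
opening: 0.0134
```

Request:
{"api": "arm_command", "payload": {"series": [[1,[29,-16,1],0],[1,[29,-16,1],0],[1,[29,-16,1],0],[1,[29,-16,1],0],[1,[29,-16,1],0]]}}

```text
t: 11.55
position: [0.5599, 0.0271, 0.3732]
tool_rot: [[0.093, 0.996, -0.0], [0.996, -0.093, 0.0], [0.0, -0.001, -1.0]]
ft_force: [0.4, -0.1, -1.0]
opening: 0.0135
```

Request:
{"api": "arm_command", "payload": {"series": [[1,[29,-16,1],0],[1,[29,-16,1],0],[1,[29,-16,1],0],[1,[29,-16,1],0],[1,[29,-16,1],0]]}}

```text
t: 12.05
position: [0.4937, 0.1786, 0.3682]
tool_rot: [[0.093, 0.996, -0.0], [0.996, -0.093, 0.0], [0.0, -0.0, -1.0]]
ft_force: [0.4, 0.8, -2.2]
opening: 0.0134
```

Request:
{"api": "arm_command", "payload": {"series": [[1,[29,-16,1],0],[1,[29,-16,1],0],[1,[29,-16,1],0],[1,[29,-15,1],0],[1,[29,-15,1],0]]}}

```text
t: 12.55
position: [0.4296, 0.33, 0.3632]
tool_rot: [[0.093, 0.996, -0.0], [0.996, -0.093, 0.0], [-0.0, -0.0, -1.0]]
ft_force: [-0.9, 0.4, -1.0]
opening: 0.0137
```

Request:
{"api": "arm_command", "payload": {"series": [[1,[25,-13,1],0],[1,[16,-8,0],0],[1,[8,-4,0],0],[1,[0,0,0],0],[1,[0,0,0],0]]}}

```text
t: 13.05
position: [0.4116, 0.3786, 0.3624]
tool_rot: [[0.095, 0.995, 0.0], [0.995, -0.095, -0.001], [-0.001, 0.0, -1.0]]
ft_force: [0.4, -0.2, -1.5]
opening: 0.0135
```

```bash
python3 - <<'E'
from h import *
c=cap('wrist','w8'); print(c['s']['position'],yaw(c['s']),c['s']['t'],c['s']['opening'],c['s']['ft_force'],c['s']['joint_positions'].round(0))
lidplane(c)
d=cap('top','t8')
cv2.imwrite('pics/w8b.png',np.hstack([cv2.resize(c['image'][:,:,::-1],(400,300)),cv2.resize(d['image'][:,:,::-1],(400,300))]))
E
```

```text
[0.4115564  0.37858457 0.36240093] 84.54073152551094 13.05 0.01350924321442167 [ 0.37749646 -0.1900672  -1.45461563] [-62.  20.  18. 111.  -8.  51. -45.]
blob [  164   147   257   154 23290]
n [-0.461  0.046  0.886] tilt 27.6 mean [0.4363 0.3961 0.2807] 23195 zrange [0.2426 0.306 ] x [0.3614 0.4853]
```

View pics/w8b.png

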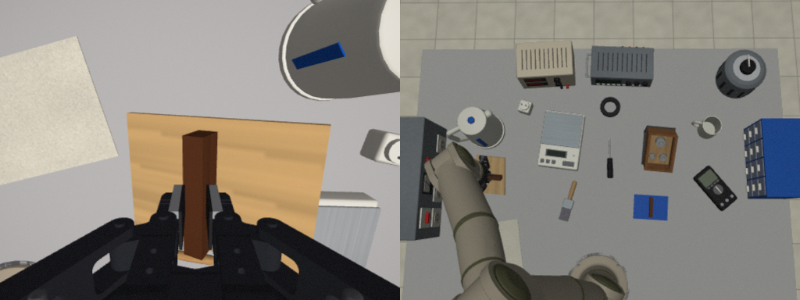

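The lid is held over the free spot. The kettle (330,60 in the wrist view), paper and scale are all outside its footprint. Lowering.

Request:
{"api": "arm_command", "payload": {"series": [[1,[0,0,30],0],[1,[0,0,45],0],[1,[0,0,45],0],[1,[0,0,45],0],[1,[0,0,30],0]]}}

```text
t: 13.65
position: [0.4112, 0.3782, 0.165]
tool_rot: [[0.095, 0.995, -0.001], [0.995, -0.095, -0.002], [-0.002, -0.001, -1.0]]
ft_force: [-0.4, -0.1, -0.8]
opening: 0.0133
```

Request:
{"api": "arm_command", "payload": {"series": [[1,[0,0,15],0],[1,[0,0,8],0],[1,[0,0,8],0],[1,[0,0,8],0],[1,[0,0,5],0]]}}

```text
t: 14.15
position: [0.4118, 0.38, 0.1236]
tool_rot: [[0.094, 0.996, 0.002], [0.996, -0.094, 0.001], [0.001, 0.001, -1.0]]
ft_force: [1.9, -0.3, 2.3]
opening: 0.0131
```

```bash
python3 - <<'E'
from h import *
c=cap('wrist','w9'); print(c['s']['position'],c['s']['t'],c['s']['opening'],c['s']['ft_force'])
lidplane(c)
E
```

```text
[0.41177517 0.38001538 0.12363263] 14.15 0.013071258354697567 [ 1.91651914 -0.29415227  2.32094231]
blob [  158   147   259   153 23781]
n [-0.404  0.037  0.914] tilt 23.9 mean [0.4341 0.3973 0.0394] 23681 zrange [0.0068 0.0625] x [0.3592 0.4864]
```

The low edge is on the bench and the lid is turning flat (23.9°). I'll press further.

Request:
{"api": "arm_command", "payload": {"series": [[1,[0,0,4],0],[1,[0,0,4],0],[1,[0,0,4],0],[1,[0,0,4],0],[1,[0,0,3],0]]}}

```text
t: 14.7
position: [0.4113, 0.3799, 0.1042]
tool_rot: [[0.094, 0.996, 0.0], [0.996, -0.094, 0.0], [0.0, 0.0, -1.0]]
ft_force: [2.6, 0.5, 3.5]
opening: 0.0125
```

```bash
python3 - <<'E'
from h import *
c=cap('wrist','w10'); print(c['s']['position'],c['s']['t'],c['s']['opening'],c['s']['ft_force'])
lidplane(c)
E
```

```text
[0.41125673 0.37990675 0.10419293] 14.7 0.012459926497143628 [2.57508481 0.5033853  3.5439793 ]
blob [  126   151   266   137 25318]
n [-0.09   0.007  0.996] tilt 5.2 mean [0.4189 0.397  0.0126] 25218 zrange [0.0058 0.0191] x [0.3473 0.4848]
```

Request:
{"api": "arm_command", "payload": {"series": [[1,[0,0,3],0],[1,[0,0,2],0],[1,[0,0,0],0],[0.8,[0,0,0],0],[0.7,[0,0,0],0]], "squeeze": 20}}

```text
t: 15.25
position: [0.4103, 0.3797, 0.0991]
tool_rot: [[0.093, 0.996, -0.001], [0.996, -0.093, -0.001], [-0.001, -0.001, -1.0]]
ft_force: [0.3, -0.1, -1.0]
opening: 0.0258
```

Request:
{"api": "arm_command", "payload": {"series": [[0.6,[0,0,0],0],[0.5,[0,0,0],0],[0.5,[0,0,-5],0],[0.5,[0,0,-15],0],[0.5,[0,0,-25],0]]}}

```text
t: 15.75
position: [0.4106, 0.3794, 0.1441]
tool_rot: [[0.094, 0.996, -0.002], [0.996, -0.094, -0.002], [-0.002, -0.002, -1.0]]
ft_force: [-1.0, 0.9, -0.2]
opening: 0.0429
```

```bash
python3 - <<'E'
from h import *
c=cap('wrist','w11'); print(c['s']['position'],c['s']['t'],c['s']['opening'],c['s']['ft_force'])
lidplane(c)
E
```

```text
[0.41059108 0.3793627  0.14408023] 15.75 0.042855326422507625 [-1.03497436  0.90665421 -0.20086381]
blob [  148   142   208   132 19569]
n [ 0.    -0.001  1.   ] tilt 0.1 mean [0.4138 0.389  0.006 ] 19494 zrange [0.0046 0.0075] x [0.3445 0.4824]
```

View pics/w11.png

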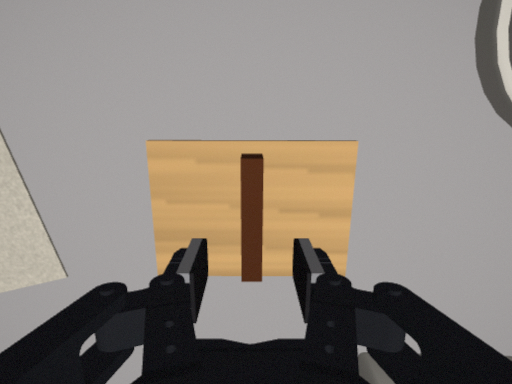

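The lid lies flat at 0.1° tilt, its board at (150–355,140–275), and is let go. Next is the case; first straight up.

Request:
{"api": "arm_command", "payload": {"series": [[0.5,[0,0,-45],0],[0.3,[0,0,-48],0],[0,[0,0,-48],0],[0,[0,0,-48],0],[0,[0,0,-40],0]]}}

```text
t: 16.3
position: [0.411, 0.3795, 0.3766]
tool_rot: [[0.094, 0.996, 0.001], [0.996, -0.094, 0.002], [0.002, 0.001, -1.0]]
ft_force: [0.6, 0.5, -0.4]
opening: 0.0855
```

```bash
python3 - <<'E'
from h import *
print(manip.sense()['position'],yaw())
plan([.52,-.243,.36],-1.57,20)
E
```

```text
[0.41097531 0.37946076 0.3765559 ] 84.59941813325399
[-30.5, 8.4, 0.8] -0.079
[-31.0, 5.9, 0.8] -0.079
[-31.4, 3.5, 0.8] -0.079
[-31.6, 1.0, 0.8] -0.079
[-31.6, -1.5, 0.8] -0.079
[-31.4, -3.9, 0.8] -0.079
[-30.9, -6.4, 0.8] -0.079
[-30.4, -8.8, 0.8] -0.079
[-29.6, -11.1, 0.8] -0.079
[-28.6, -13.4, 0.8] -0.079
[-27.5, -15.6, 0.8] -0.079
[-26.2, -17.7, 0.8] -0.079
[-24.7, -19.7, 0.8] -0.079
[-23.1, -21.6, 0.8] -0.079
[-21.3, -23.3, 0.8] -0.079
[-19.4, -24.9, 0.8] -0.079
[-17.4, -26.4, 0.8] -0.079
[-15.3, -27.7, 0.8] -0.079
[-13.0, -28.8, 0.8] -0.079
[-10.7, -29.7, 0.8] -0.079
```

Request:
{"api": "arm_command", "payload": {"series": [[0,[-30.5,8.5,1],-0.079],[0,[-31,6,1],-0.079],[0,[-31.5,3.5,1],-0.079],[0,[-31.5,1,1],-0.079],[0,[-31.5,-1.5,1],-0.079]]}}

```text
t: 16.8
position: [0.4385, 0.2228, 0.3687]
tool_rot: [[-0.3, 0.954, 0.0], [0.954, 0.3, 0.0], [0.0, 0.0, -1.0]]
ft_force: [0.8, -0.9, 0.5]
opening: 0.0852
```

Request:
{"api": "arm_command", "payload": {"series": [[0,[-31.5,-4,1],-0.079],[0,[-31,-6.5,1],-0.079],[0,[-30.5,-9,1],-0.079],[0,[-29.5,-11,1],-0.079],[0,[-28.5,-13.5,1],-0.079]]}}

```text
t: 17.3
position: [0.466, 0.0671, 0.3637]
tool_rot: [[-0.644, 0.765, 0.0], [0.765, 0.644, 0.0], [-0.0, 0.001, -1.0]]
ft_force: [0.2, -0.1, -0.5]
opening: 0.0857
```

Request:
{"api": "arm_command", "payload": {"series": [[0,[-27.5,-15.5,1],-0.079],[0,[-26,-17.5,1],-0.079],[0,[-24.5,-19.5,1],-0.079],[0,[-23,-21.5,1],-0.079],[0,[-21.5,-23.5,1],-0.079]]}}

```text
t: 17.8
position: [0.4946, -0.0878, 0.3587]
tool_rot: [[-0.889, 0.459, 0.0], [0.459, 0.889, 0.0], [-0.0, 0.0, -1.0]]
ft_force: [0.2, -1.0, -0.1]
opening: 0.0857
```

Request:
{"api": "arm_command", "payload": {"series": [[0,[-19.5,-25,1],-0.079],[0,[-17.5,-26.5,1],-0.079],[0,[-15.5,-27.5,0],-0.079],[0,[-13,-29,0],-0.079],[0,[-10.5,-29.5,0],-0.079]]}}

```text
t: 18.3
position: [0.5233, -0.2433, 0.3567]
tool_rot: [[-0.997, 0.082, 0.0], [0.082, 0.997, 0.0], [-0.0, 0.0, -1.0]]
ft_force: [1.5, 0.1, -0.1]
opening: 0.0853
```

Request:
{"api": "arm_command", "payload": {"series": [[0,[0,0,0],0],[0,[0,0,0],0],[0,[0,0,0],0],[0,[0,0,0],0],[0,[0,0,0],0]]}}

```text
t: 18.8
position: [0.5236, -0.241, 0.3566]
tool_rot: [[-0.997, 0.083, 0.0], [0.083, 0.997, 0.0], [-0.0, 0.0, -1.0]]
ft_force: [0.1, -0.6, 0.5]
opening: 0.0857
```

```bash
python3 - <<'E'
from h import *
c=cap('wrist','w12'); print(c['s']['position'],yaw(c['s']),c['s']['t'],c['s']['opening'],c['s']['joint_positions'].round(0))
cv2.imwrite('pics/w12b.png',cv2.resize(c['image'][:,:,::-1],(800,600)))
E
```

```text
[ 0.52360989 -0.24096859  0.3565645 ] 175.21461220963658 18.8 0.08569313549013242 [ 10.  21.  12. 109.  -6.  51. 110.]
```

View pics/w12b.png

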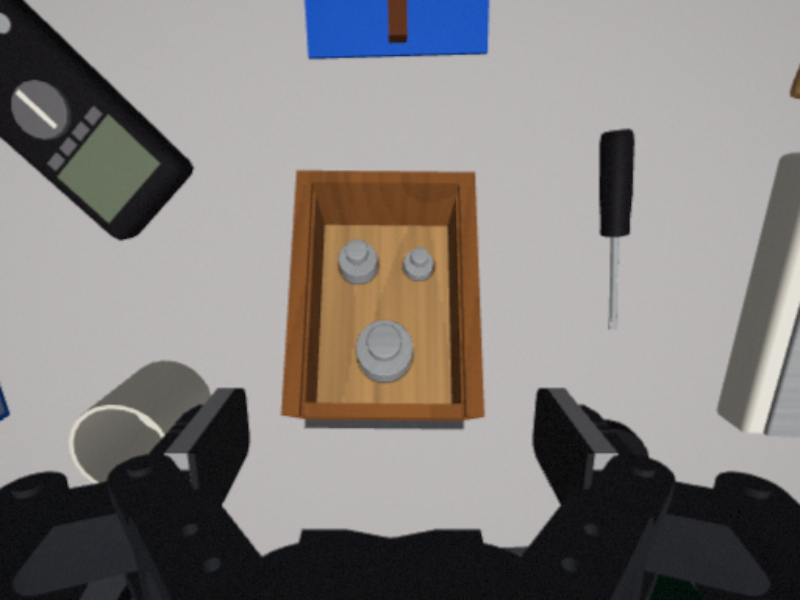

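Looking straight into the case, the big weight's knob is at (384,341), with the middle weight at (358,260) and the small one at (418,263).

```bash
python3 - <<'E'
from h import *
c=load('w12'); P=cloud(c); k=.64
n=np.array([-0.4975,.046,.8662]); n/=np.linalg.norm(n); v=np.array([.0939,.9956,0]); ex=np.cross(v,n); ex/=np.linalg.norm(ex); ey=np.cross(n,ex)
u0,v0=384*k,341*k
q=P[int(v0)-3:int(v0)+4,int(u0)-3:int(u0)+4].reshape(-1,3); top0=np.nanmedian(q,0); print('knob top patch',top0)
D=(P-top0)@n
box=np.zeros(D.shape,bool); box[int(310*k):int(385*k),int(350*k):int(418*k)]=1
m=box&(abs(D)<.004); a=P[m]; mm=a.mean(0); print(len(a),'ctr',mm,'ext',np.ptp((a-mm)@ex),np.ptp((a-mm)@ey))
t=np.linalg.svd(a-mm,full_matrices=False)[2][2]; t*=np.sign(t[2]); print('top normal',t,np.degrees(np.arccos(t[2])))
kc=mm-n*.008; print('knob centre',kc)
# shoulder
s=box&(D<-.017)&(D>-.027); b=P[s]; print('shoulder',len(b),b.mean(0))
# case: well floor and lips
w=P[int(375*k):int(395*k),int(330*k):int(350*k)].reshape(-1,3); f=np.nanmedian(w,0); print('block top',f,'knob top above block along n',(mm-f)@n)
print('high wall px', [P[int(v_*k),int(385*k)].round(4).tolist() for v_ in (404,408,412,416)])
print('lips', P[int(300*k),int(298*k)].round(4),P[int(300*k),int(474*k)].round(4), P[int(405*k),int(292*k)].round(4),P[int(405*k),int(476*k)].round(4))
for nm,p in [('lipL',P[int(300*k),int(298*k)]),('lipR',P[int(300*k),int(474*k)]),('hiL',P[int(405*k),int(292*k)]),('hi',P[int(408*k),int(385*k)])]:
    d=p-kc; print(nm,'rel knob: x',d@ex,'y',d@ey,'z',d@n,'world dz',d[2])
g=kc; print('TCP target',g+[0,0,.063]); plan(g+np.array([0,0,.063]),0,1); print('ey yaw',np.degrees(np.arctan2(ey[1],ey[0]))+90)
E
```

```text
knob top patch [ 0.55379741 -0.24744338  0.14819981]
390 ctr [ 0.55360026 -0.24744166  0.1481297 ] ext 0.02133605275861307 0.021231176787503227
top normal [-0.48447306  0.04015878  0.87388393] 29.086836939475166
knob centre [ 0.55758041 -0.24780968  0.14119984]
shoulder 614 [ 0.56689778 -0.2485524   0.13058389]
block top [ 0.59183421 -0.28156143  0.12131703] knob top above block along n 0.04381768771074926
high wall px [[0.5854, -0.249, 0.1687], [0.5879, -0.2492, 0.1698], [0.5889, -0.2493, 0.1717], [0.5917, -0.2495, 0.1722]]
lips [ 0.5218 -0.2947  0.1561] [ 0.5305 -0.1923  0.1554] [ 0.5729 -0.2994  0.1869] [ 0.5822 -0.1983  0.1853]
lipL rel knob: x -0.019640214131522497 y -0.05002382650340593 z 0.028548613933133918 world dz 0.014876933691605143
lipR rel knob: x -0.020740002841037018 y 0.052780512239731736 z 0.028337554976940783 world dz 0.014226329408421057
hiL rel knob: x 0.04024529819132696 y -0.04989357676186027 z 0.02957785112753589 world dz 0.045689810754144966
hi rel knob: x 0.040526779544070496 y 0.0014366371314169914 z 0.00962985445354571 world dz 0.028591647894397054
TCP target [ 0.55758041 -0.24780968  0.20419984]
[-34.3, -3.9, 152.4] 0.0
ey yaw 174.63835771166214
```

```bash
python3 - <<'E'
from h import *
for nm in ['w3','w4']:
    c=load(nm); P=cloud(c); R=np.array(c['s']['tool_rot']); p=np.array(c['s']['position'])
    Q=(P-p)@R
    m=(Q[...,2]<.08)&(Q[...,2]>-.02)&(abs(Q[...,1])<.12)&(c['depth']<.2)&(c['depth']>0); q=Q[m]
    print(nm,c['s']['opening'],len(q))
    for z in range(-10,80,6):
        a=q[(q[:,2]*1000>z)&(q[:,2]*1000<=z+6)]
        if len(a)>10: print(z,'n',len(a),'y',np.percentile(a[:,1]*1000,[1,99]).round(0),'x',np.percentile(a[:,0]*1000,[1,99]).round(0))
E
```

```text
w3 0.034207361467545015 39867
-10 n 6837 y [-58.  61.] x [ 2. 18.]
-4 n 5591 y [-56.  59.] x [-4. 18.]
2 n 3286 y [-54.  56.] x [-10.  18.]
8 n 2877 y [-51.  54.] x [-11.  13.]
14 n 5804 y [-49.  52.] x [-10.  14.]
20 n 1716 y [-47.  50.] x [-10.  15.]
26 n 793 y [-38.  43.] x [-4. 15.]
32 n 977 y [-23.  26.] x [-10.  13.]
38 n 525 y [-29.  31.] x [-10.  12.]
44 n 553 y [-29.  32.] x [-10.  12.]
50 n 515 y [-29.  32.] x [-9. 12.]
56 n 434 y [-29.  32.] x [-10.  12.]
62 n 314 y [-28.  30.] x [-10.  12.]
68 n 548 y [-16.  67.] x [-7. 56.]
74 n 1573 y [47. 71.] x [-17.  56.]
w4 0.0144571222139513 63131
-10 n 6962 y [-56.  59.] x [ 1. 18.]
-4 n 6025 y [-52.  55.] x [-5. 18.]
2 n 3822 y [-49.  51.] x [-9. 18.]
8 n 2913 y [-45.  48.] x [-10.  14.]
14 n 5063 y [-41.  44.] x [-9. 14.]
20 n 1917 y [-38.  41.] x [-8. 15.]
26 n 1062 y [-33.  36.] x [-6. 15.]
32 n 780 y [-16.  19.] x [-10.  13.]
38 n 487 y [-19.  66.] x [-7. 56.]
44 n 1401 y [-18.  66.] x [-7. 56.]
50 n 3987 y [-16.  71.] x [-37.  56.]
56 n 4721 y [-16.  66.] x [-38.  56.]
62 n 5919 y [-10.  60.] x [-39.  56.]
68 n 6597 y [-7. 63.] x [-40.  56.]
74 n 3619 y [ 2. 71.] x [-54.  56.]
```

Request:
{"api": "arm_command", "payload": {"series": [[0.4,[-12,-2,15],0.01],[0.67,[-12,-2,25],0],[0.67,[-10.5,0,25],0],[0.67,[0,0,20],0],[0.67,[0,0,10],0]]}}

```text
t: 19.35
position: [0.5572, -0.2483, 0.2596]
tool_rot: [[-0.996, 0.094, -0.002], [0.094, 0.996, 0.001], [0.002, 0.001, -1.0]]
ft_force: [-0.4, 0.1, -0.4]
opening: 0.0283
```

```bash
python3 - <<'E'
from h import *
c=cap('wrist','w13'); print(c['s']['position'],yaw(c['s']),c['s']['t'],c['s']['opening'],c['s']['ft_force'])
plan([.5576,-.2478,.207],0,1)
E
```

```text
[ 0.55722571 -0.2483373   0.25955399] 174.6159926125419 19.35 0.028291791943511953 [-0.41459074  0.11753311 -0.35375385]
[-0.9, 0.5, 51.9] 0.0
```

View pics/w13.png

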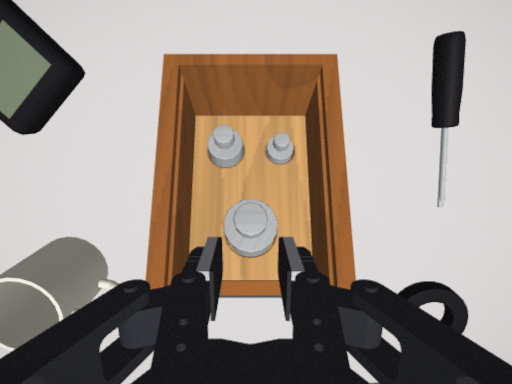

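The pads at (214,270) and (290,270) are centred on the knob at (251,220). Going down slowly.

Request:
{"api": "arm_command", "payload": {"series": [[0.67,[-0.5,0.5,14],0],[0.67,[0,0,14],0],[0.67,[0,0,12],0],[0.67,[0,0,7],0],[0.67,[0,0,4],0]]}}

```text
t: 19.9
position: [0.5579, -0.2487, 0.2096]
tool_rot: [[-0.996, 0.095, -0.001], [0.095, 0.996, 0.0], [0.001, 0.0, -1.0]]
ft_force: [-0.1, 0.2, -0.7]
opening: 0.0282
```

Request:
{"api": "arm_command", "payload": {"series": [[0.67,[0,0,0],0],[0.67,[0,0,0.5],0],[0.8,[0,0,0],0],[0.9,[0,0,0],0],[1,[0,0,0],0]], "squeeze": 40}}

```text
t: 20.4
position: [0.5581, -0.2487, 0.2103]
tool_rot: [[-0.996, 0.095, 0.001], [0.095, 0.996, -0.0], [-0.001, -0.0, -1.0]]
ft_force: [-0.8, 0.5, 3.2]
opening: 0.0203
```

Request:
{"api": "arm_command", "payload": {"series": [[1,[0,0,0],0],[1,[0,0,0],0],[1,[0,0,0],0],[1,[0,0,0],0],[1,[0,0,0],0]]}}

```text
t: 20.9
position: [0.5581, -0.2487, 0.2103]
tool_rot: [[-0.996, 0.095, 0.0], [0.095, 0.996, -0.0], [-0.0, -0.0, -1.0]]
ft_force: [-1.3, 0.4, 5.2]
opening: 0.0203
```

```bash
python3 - <<'E'
from h import *
c=cap('wrist','w14'); print(c['s']['position'],yaw(c['s']),c['s']['t'],c['s']['opening'],c['s']['ft_force'])
E
```

```text
[ 0.55806381 -0.24870141  0.21027435] 174.5664299963126 20.9 0.02030486271114397 [-1.31508096  0.36267019  5.24952361]
```

View pics/w14.png

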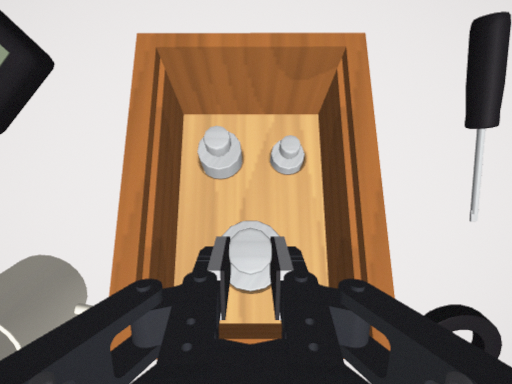

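The knob at (250,250) is held between the pads. I'll pull it out along the case axis.

Request:
{"api": "arm_command", "payload": {"series": [[1,[1.5,0,-2.6],0],[1,[2.5,0,-4.3],0],[1,[3,0,-5.2],0],[1,[3,0,-5.2],0],[1,[3,0,-5.2],0]]}}

```text
t: 21.45
position: [0.5447, -0.2474, 0.2328]
tool_rot: [[-0.996, 0.095, -0.0], [0.095, 0.996, 0.0], [0.0, 0.0, -1.0]]
ft_force: [2.1, -0.4, -5.3]
opening: 0.02
```

```bash
python3 - <<'E'
from h import *
c=cap('wrist','w15'); print(c['s']['position'],yaw(c['s']),c['s']['t'],c['s']['opening'],c['s']['ft_force'])
E
```

```text
[ 0.54471591 -0.24739337  0.23281676] 174.56704033155674 21.45 0.02003418386979416 [ 2.05393889 -0.35817575 -5.27296144]
```

View pics/w15.png

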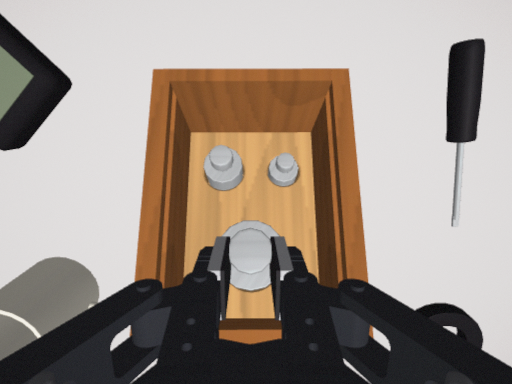

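Request:
{"api": "arm_command", "payload": {"series": [[1,[3,0,-5.2],0],[1,[4,0,-7],0],[1,[5,0,-8.7],0],[1,[6,0,-10.4],0],[1,[7.5,0,-13],0]]}}

```text
t: 22.0
position: [0.5191, -0.2449, 0.2775]
tool_rot: [[-0.996, 0.095, -0.0], [0.095, 0.996, 0.0], [0.0, 0.0, -1.0]]
ft_force: [-0.3, -0.9, -4.9]
opening: 0.0201
```

Request:
{"api": "arm_command", "payload": {"series": [[1,[7.5,0,-13],0],[1,[7,0,-12],0],[1,[0,0,-15],0],[1,[0,0,-10],0],[1,[0,0,0],0]]}}

```text
t: 22.5
position: [0.5057, -0.2439, 0.3285]
tool_rot: [[-0.996, 0.095, 0.003], [0.095, 0.996, -0.001], [-0.003, -0.001, -1.0]]
ft_force: [-0.0, 0.3, -5.6]
opening: 0.0197
```

```bash
python3 - <<'E'
from h import *
c=cap('wrist','w16'); print(c['s']['position'],yaw(c['s']),c['s']['t'],c['s']['opening'],c['s']['ft_force'])
d=cap('scene','sc16'); a=d['image'][60:250,120:370,::-1]
cv2.imwrite('pics/w16b.png',np.hstack([cv2.resize(c['image'][:,:,::-1],(400,300)),cv2.resize(a,(395,300))]))
E
```

```text
[ 0.50571232 -0.24394492  0.32854839] 174.5682755049914 22.5 0.019706809482110364 [-0.04854636  0.3407649  -5.58620614]
```

View pics/w16b.png

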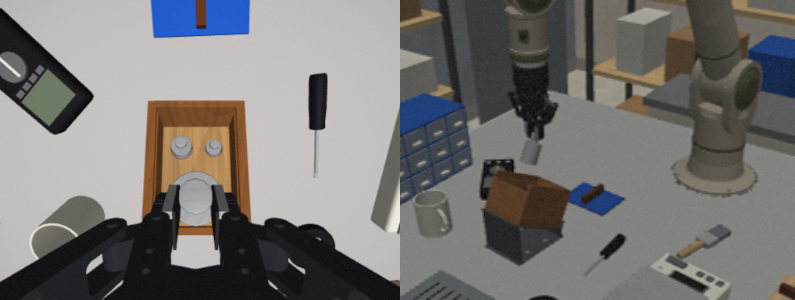

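The weight is out, hanging tilted in the grip at (530,150) in the scene half; the small weights are still in their wells. I'll measure its tilt and the pan.

```bash
cat >> h.py <<'E'
def knobtilt(c):
    P=cloud(c); R=np.array(c['s']['tool_rot']); p=np.array(c['s']['position']); Q=(P-p)@R
    # shoulder/knob top points between pads
    m=(abs(Q[...,1])<.008)&(abs(Q[...,0])<.02)&(Q[...,2]>.035)&(Q[...,2]<.07)
    q=P[m]; 
    for _ in range(4):
        mm=q.mean(0); n=np.linalg.svd(q-mm,full_matrices=False)[2][2]; n*=np.sign(n[2]); r=(q-mm)@n; q=q[abs(r)<.0015]
    print('knob top',len(q),mm.round(4),'in tool',((mm-p)@R).round(4),'n',n.round(3),'tilt',np.degrees(np.arccos(n[2])).round(1)); return n,mm
E
python3 - <<'E'
from h import *
for w in ['w14','w15','w16']: knobtilt(load(w))
for nm in ['top0','t8']:
    t=load(nm); im=t['image']; h=cv2.cvtColor(im,cv2.COLOR_RGB2HSV); P=cloud(t)
    # pan: bluish grey vs white box
    a=im[130:200,170:245].astype(int); k=.64
    print(im[int(257*k),int(325*k)],im[int(330*k),int(300*k)],im[int(200*k),int(320*k)])
E
```

```text
knob top 1313 [ 0.5531 -0.2481  0.148 ] in tool [0.005  0.0001 0.0623] n [-0.504  0.029  0.863] tilt 30.3
knob top 1328 [ 0.5398 -0.2468  0.1705] in tool [0.0049 0.0001 0.0624] n [-0.501  0.037  0.865] tilt 30.2
knob top 1335 [ 0.501  -0.2435  0.2662] in tool [0.0049 0.0001 0.0623] n [-0.481  0.042  0.876] tilt 28.9
[123 131 132] [177 175 164] [131 129 127]
[127 135 137] [185 184 172] [135 135 133]
```

```bash
python3 - <<'E'
from h import *
for nm in ['top0','t8']:
    t=load(nm); im=cv2.GaussianBlur(t['image'],(3,3),0).astype(int)
    m=(im[...,2]-im[...,0]>4)&(im[...,2]-im[...,0]<30); m[:135]=0; m[200:]=0; m[:,:172]=0; m[:,245:]=0
    m=cv2.morphologyEx(m.astype(np.uint8),cv2.MORPH_OPEN,np.ones((3,3))); m=cv2.morphologyEx(m,cv2.MORPH_CLOSE,np.ones((5,5)))
    n,l,st,ce=cv2.connectedComponentsWithStats(m); i=1+np.argmax(st[1:,4]); print(st[i],ce[i])
    cn=max(cv2.findContours((l==i).astype(np.uint8),0,2)[0],key=cv2.contourArea)
    w=np.array([onz(t,p[0][0]+0.0,p[0][1],.066)[:2] for p in cn],np.float32); r=cv2.minAreaRect(w); print('rect',r,'centroid',onz(t,*ce[i],.066))
# scale box from known key + wrist w1 panel edge yaw
c=load('w1'); im=c['image'].astype(int); k=.64
P=cloud(c); Z=P[...,2]
# front (robot-end) edge of box at top of panel: pixels row ~310-325
m=(Z>.03)&(Z<.062)&(P[...,0]<.53)&(P[...,0]>.44); q=P[m&(Z>.04)]; print('panel pts',len(q))
ex=np.array([np.cos(np.radians(-5.5)),np.sin(np.radians(-5.5))]); ey=np.array([-ex[1],ex[0]])
a=q[:,:2]@ex; b=q[:,:2]@ey; print('along ex',np.percentile(a,[0.5,1,50,99]),'ey',np.percentile(b,[.5,1,99,99.5]))
print('key',np.array([.491,.1255])@ex,np.array([.491,.1255])@ey)
E
```

```text
[ 181  143   52   46 1930] [206.94196891 165.65388601]
rect ((0.633632481098175, 0.15268570184707642), (0.15664927661418915, 0.1346670687198639), 82.86270141601562) centroid [0.63283557 0.1526723  0.066     ]
[ 181  143   52   46 1934] [206.95501551 165.64632885]
rect ((0.6338134407997131, 0.15272054076194763), (0.15634043514728546, 0.13518747687339783), 82.74818420410156) centroid [0.6328607  0.15263016 0.066     ]
panel pts 6253
along ex [0.45575663 0.45627553 0.47886382 0.51111939] ey [0.1310764  0.13182226 0.29612443 0.29735966]
key 0.4767108914569967 0.17198248738251093
```

The pan middle comes out at (0.633,0.153), and the panel edges agree within 2 mm. The weight is held at 29°. I'll carry it to above the pan, low enough to straighten it safely.

Request:
{"api": "arm_command", "payload": {"series": [[1,[-2,12,0],0],[1,[-3,20,0],0],[1,[-4,28,0],0],[1,[-4,30,0],0],[1,[-4,30,2],0]]}}

```text
t: 23.1
position: [0.5337, -0.1237, 0.324]
tool_rot: [[-0.996, 0.094, -0.001], [0.094, 0.996, 0.0], [0.001, 0.0, -1.0]]
ft_force: [0.8, -0.5, -3.6]
opening: 0.02
```

Request:
{"api": "arm_command", "payload": {"series": [[1,[-4,30,2],0],[1,[-4,30,2],0],[1,[-4,30,2],0],[1,[-4,30,2],0],[1,[-4,30,2],0]]}}

```text
t: 23.6
position: [0.5675, 0.024, 0.3138]
tool_rot: [[-0.996, 0.094, -0.001], [0.094, 0.996, 0.0], [0.001, -0.0, -1.0]]
ft_force: [1.3, -0.5, -4.9]
opening: 0.0197
```

Request:
{"api": "arm_command", "payload": {"series": [[1,[-4,30,2],0],[1,[-4,30,2],0],[1,[-4,30,5],0],[1,[-4,24,10],0],[1,[-4,20,10],0]]}}

```text
t: 24.1
position: [0.5999, 0.156, 0.2844]
tool_rot: [[-0.996, 0.093, -0.001], [0.093, 0.996, 0.0], [0.001, 0.0, -1.0]]
ft_force: [0.8, -0.3, -4.5]
opening: 0.0199
```

Request:
{"api": "arm_command", "payload": {"series": [[1,[-3,18,15],0],[1,[-2,10,20],0],[1,[0,5,20],0],[1,[0,0,10],0],[1,[0,0,0],0]]}}

```text
t: 24.6
position: [0.6075, 0.185, 0.2185]
tool_rot: [[-0.995, 0.095, -0.004], [0.095, 0.995, -0.002], [0.003, -0.002, -1.0]]
ft_force: [0.0, -1.0, -3.6]
opening: 0.0199
```

```bash
python3 - <<'E'
from h import *
c=cap('wrist','w17'); print(c['s']['position'],yaw(c['s']),c['s']['t'],c['s']['opening'],c['s']['ft_force']); knobtilt(c)
d=cap('scene','sc17'); a=d['image'][150:300,220:380,::-1]
cv2.imwrite('pics/w17b.png',np.hstack([cv2.resize(c['image'][:,:,::-1],(400,300)),cv2.resize(a,(320,300))]))
plan([.6016,.1565,.203],0,1)
E
```

```text
[0.60751032 0.18498922 0.21853433] 174.55255865828042 24.6 0.01985341055749986 [ 0.0129097  -1.03104117 -3.55728549]
knob top 1324 [0.6025 0.1854 0.1562] in tool [0.0048 0.0001 0.0623] n [-0.471  0.036  0.881] tilt 28.2
[4.3, -28.8, 17.8] 0.0
```

View pics/w17b.png

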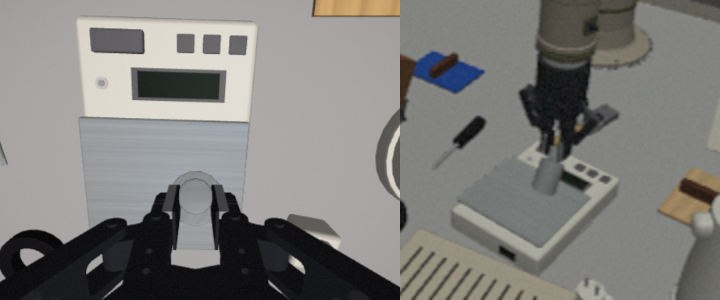

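The weight hangs tilted over the pan. The wrist half shows the pan's near corners at (80,118) and (250,121). I'll go to 4 mm above contact and ease the grip so it can swing down.

Request:
{"api": "arm_command", "payload": {"series": [[1,[1,-6,3],0],[1,[1,-10,5],0],[1,[1.3,-8,4],0],[1,[1,-5,3.5],0],[1,[0,0,0],0]]}}

```text
t: 25.2
position: [0.6009, 0.1554, 0.2048]
tool_rot: [[-0.995, 0.096, -0.001], [0.096, 0.995, -0.001], [0.001, -0.001, -1.0]]
ft_force: [0.9, 0.4, -4.5]
opening: 0.02
```

Request:
{"api": "arm_command", "payload": {"series": [[1,[0,0,0],0],[1,[0,0,0],0],[1,[0,0,0],0],[1,[0,0,0],0],[1,[0,0,0],0]], "squeeze": 20}}

```text
t: 25.7
position: [0.6014, 0.1573, 0.2053]
tool_rot: [[-0.996, 0.094, 0.0], [0.094, 0.996, 0.0], [-0.0, 0.0, -1.0]]
ft_force: [-0.3, -1.6, -4.1]
opening: 0.0199
```

```bash
python3 - <<'E'
from h import *
knobtilt(load('w17'))
c=cap('wrist','w18'); print(c['s']['position'],yaw(c['s']),c['s']['t'],c['s']['opening'],c['s']['ft_force']); knobtilt(c)
w=load('w17')
for q in [(80,118),(249,121)]: print(onz(w,q[0]*1.28,q[1]*1.28,.066))
E
```

```text
knob top 1324 [0.6025 0.1854 0.1562] in tool [0.0048 0.0001 0.0623] n [-0.471  0.036  0.881] tilt 28.2
[0.60138051 0.15729702 0.20525006] 174.59348154202416 25.7 0.019878242169051277 [-0.2981987  -1.6386096  -4.13502336]
knob top 1338 [0.5966 0.1578 0.1429] in tool [0.0048 0.0001 0.0623] n [-0.471  0.035  0.881] tilt 28.2
[0.55681385 0.08323542 0.066     ]
[0.57436121 0.23849861 0.066     ]
```

It holds at 28° even with a light grip, so I'll set the low edge on the pan and roll the weight upright over it.

Request:
{"api": "arm_command", "payload": {"series": [[1,[0,0,3],0],[1,[0,0,1.5],0],[1,[0,0,1.5],0],[1,[0,0,1],0],[1,[0,0,0],0]]}}

```text
t: 26.25
position: [0.6014, 0.1571, 0.1983]
tool_rot: [[-0.996, 0.095, 0.0], [0.095, 0.996, 0.0], [-0.0, 0.0, -1.0]]
ft_force: [-1.5, 0.4, -2.4]
opening: 0.0197
```

```bash
python3 - <<'E'
from h import *
c=cap('wrist','w19'); print(c['s']['position'],c['s']['t'],c['s']['opening'],c['s']['ft_force']); knobtilt(c)
E
```

```text
[0.60140223 0.15705249 0.19832082] 26.25 0.019743013815777137 [-1.54538843  0.43739648 -2.44959566]
knob top 1347 [0.5965 0.1576 0.136 ] in tool [0.0049 0.0001 0.0623] n [-0.48   0.038  0.877] tilt 28.8
```

Request:
{"api": "arm_command", "payload": {"series": [[1,[-2,0,0.5],0],[1,[-2,0,0.5],0],[1,[-2,0,0],0],[1,[-2,0,0],0],[1,[-2,0,0],0]]}}

```text
t: 26.8
position: [0.6116, 0.1564, 0.1985]
tool_rot: [[-0.996, 0.094, 0.001], [0.095, 0.996, 0.001], [-0.001, 0.001, -1.0]]
ft_force: [-4.3, -1.0, 10.1]
opening: 0.0201
```

```bash
python3 - <<'E'
from h import *
c=cap('wrist','w20'); print(c['s']['position'],c['s']['t'],c['s']['opening'],c['s']['ft_force']); knobtilt(c)
E
```

```text
[0.61162111 0.15643808 0.19845982] 26.8 0.020080958043505022 [-4.25032744 -0.96162912 10.10606947]
knob top 1343 [0.606  0.1571 0.1372] in tool [0.0057 0.0001 0.0613] n [-0.349  0.042  0.936] tilt 20.6
```

Rolling works: the tilt is down to 20.6°. Continuing.

Request:
{"api": "arm_command", "payload": {"series": [[1,[-2,0,-0.3],0],[1,[-2,0,-0.2],0],[1,[-2,0,-0.2],0],[1,[-2,0,0],0],[1,[-2,0,0],0]]}}

```text
t: 27.35
position: [0.6215, 0.1553, 0.1981]
tool_rot: [[-0.996, 0.095, 0.0], [0.095, 0.996, 0.0], [-0.0, 0.0, -1.0]]
ft_force: [-2.4, -0.2, 4.3]
opening: 0.0199
```

```bash
python3 - <<'E'
from h import *
c=cap('wrist','w21'); print(c['s']['position'],c['s']['t'],c['s']['opening'],c['s']['ft_force']); knobtilt(c)
E
```

```text
[0.62147545 0.15528293 0.1981119 ] 27.35 0.019949560840644923 [-2.38713946 -0.18823676  4.33215853]
knob top 1302 [0.615  0.156  0.1379] in tool [0.0066 0.0001 0.0602] n [-0.238  0.009  0.971] tilt 13.8
```

Request:
{"api": "arm_command", "payload": {"series": [[1,[-2,0,0.2],0],[1,[-2,0,0.3],0],[1,[-2,0,0.3],0],[1,[-2,0,0.4],0],[1,[-2,0,0.4],0]]}}

```text
t: 27.9
position: [0.6315, 0.1542, 0.1963]
tool_rot: [[-0.996, 0.095, 0.0], [0.095, 0.996, -0.0], [-0.0, 0.0, -1.0]]
ft_force: [-1.6, -0.1, 3.3]
opening: 0.0202
```

```bash
python3 - <<'E'
from h import *
c=cap('wrist','w22'); print(c['s']['position'],c['s']['t'],c['s']['opening'],c['s']['ft_force']); knobtilt(c)
E
```

```text
[0.63150403 0.15416489 0.19630907] 27.9 0.020178843810730932 [-1.57215434 -0.05604891  3.34608188]
knob top 1129 [0.6246 0.1549 0.1371] in tool [0.007  0.0001 0.0592] n [-0.15  -0.003  0.989] tilt 8.7
```

Request:
{"api": "arm_command", "payload": {"series": [[1,[-2,0,0.4],0],[1,[-2,0,0.4],0],[1,[-2,0,0.4],0],[1,[-2,0,0.4],0],[1,[-1,0,0.4],0]]}}

```text
t: 28.45
position: [0.6397, 0.1535, 0.1943]
tool_rot: [[-0.996, 0.094, -0.002], [0.094, 0.996, 0.0], [0.002, -0.0, -1.0]]
ft_force: [-5.4, 1.7, 12.4]
opening: 0.0202
```

```bash
python3 - <<'E'
from h import *
c=cap('wrist','w23'); print(c['s']['position'],c['s']['t'],c['s']['opening'],c['s']['ft_force']); knobtilt(c)
E
```

```text
[0.63965942 0.15354022 0.19432556] 28.45 0.020231409369387044 [-5.38435451  1.67982843 12.43596071]
knob top 856 [0.6329 0.1543 0.1359] in tool [0.0067 0.0001 0.0585] n [-0.099  0.01   0.995] tilt 5.7
```

View pics/w23.png

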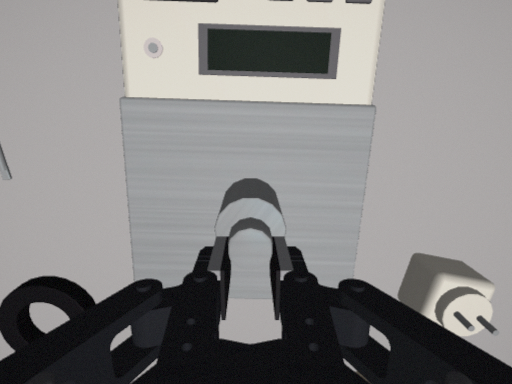

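The knob top is at (0.633,0.154), level with a standing weight's height, leaning about 5° at most, which is well inside its tipping limit. I'll relieve the push and open slowly.

Request:
{"api": "arm_command", "payload": {"series": [[1,[-1,0,0],0],[1,[0,0,-0.7],0],[1,[0,0,0],0],[0.8,[0,0,0],0],[0.75,[0,0,0],0]]}}

```text
t: 29.0
position: [0.6414, 0.153, 0.1946]
tool_rot: [[-0.995, 0.095, 0.0], [0.095, 0.995, -0.0], [-0.0, -0.0, -1.0]]
ft_force: [-0.4, 0.4, -4.6]
opening: 0.0215
```

Request:
{"api": "arm_command", "payload": {"series": [[0.72,[0,0,0],0],[0.68,[0,0,0],0],[0.64,[0,0,0],0],[0.6,[0,0,0],0],[0.6,[0,0,0],0]]}}

```text
t: 29.5
position: [0.6413, 0.1533, 0.1951]
tool_rot: [[-0.996, 0.095, 0.0], [0.095, 0.996, 0.0], [-0.0, 0.0, -1.0]]
ft_force: [0.2, -0.1, -0.2]
opening: 0.0342
```

```bash
python3 - <<'E'
from h import *
c=cap('wrist','w24'); print(c['s']['position'],c['s']['t'],c['s']['opening'],c['s']['ft_force']); knobtilt(c)
E
```

```text
[0.641314   0.15328718 0.19511643] 29.5 0.0341821041582063 [ 0.23934707 -0.10678325 -0.17006526]
knob top 915 [0.6356 0.1541 0.1358] in tool [0.0058 0.0002 0.0593] n [-0.086  0.008  0.996] tilt 4.9
```

View pics/w24.png

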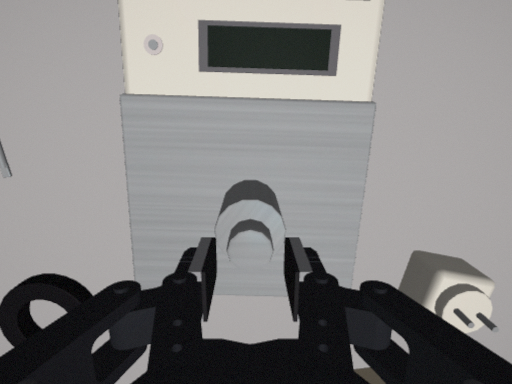

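The weight stands free between the open pads. I'll retreat straight up, then look from the robot's side.

Request:
{"api": "arm_command", "payload": {"series": [[0.55,[0,0,-10],0],[0.5,[0,0,-30],0],[0.5,[0,0,-45],0],[0.5,[0,0,-45],0],[0.5,[10,0,-40],0]]}}

```text
t: 30.05
position: [0.6319, 0.1538, 0.3681]
tool_rot: [[-0.995, 0.095, 0.002], [0.095, 0.995, 0.0], [-0.002, 0.001, -1.0]]
ft_force: [0.6, 0.3, -0.3]
opening: 0.0427
```

Request:
{"api": "arm_command", "payload": {"series": [[0.3,[30,0,0],0],[0,[30,0,0],0],[0,[20,0,0],0],[0,[0,0,0],0],[0,[0,0,0],0]]}}

```text
t: 30.55
position: [0.5518, 0.1619, 0.366]
tool_rot: [[-0.996, 0.094, 0.002], [0.094, 0.996, 0.001], [-0.001, 0.001, -1.0]]
ft_force: [0.4, 0.7, 0.3]
opening: 0.0855
```

```bash
python3 - <<'E'
from h import *
c=cap('wrist','w25'); print(c['s']['position'],c['s']['t'],c['s']['opening'],c['s']['ft_force'])
P=cloud(c); Z=P[...,2]; near=(abs(P[...,0]-.635)<.04)&(abs(P[...,1]-.153)<.04)
m=near&(Z>.130)&(Z<.142); q=P[m]; mm=q.mean(0)
for _ in range(3):
    n=np.linalg.svd(q-mm,full_matrices=False)[2][2]; n*=np.sign(n[2]); r=(q-mm)@n; q=q[abs(r)<.002]; mm=q.mean(0)
print('knob top',len(q),mm.round(4),n.round(3),np.degrees(np.arccos(n[2])).round(2))
s=P[near&(Z>.108)&(Z<.12)]; print('shoulder',len(s),s.mean(0).round(4), s[:,2].std())
d=cap('scene','sc25'); t=cap('top','t25')
cv2.imwrite('pics/f1.png',np.hstack([cv2.resize(c['image'][:,:,::-1],(400,300)),cv2.resize(t['image'][:,:,::-1],(400,300))]))
cv2.imwrite('pics/f2.png',cv2.resize(d['image'][100:330,120:480,::-1],(790,505)))
# lid in top
P=cloud(t); print('lid',P[int(352*.64)-3:int(352*.64)+3,int(190*.64)].round(3)[0])
a=load('w12')
E
```

```text
[0.55179574 0.16186031 0.36600829] 30.55 0.08548012043371359 [0.36267545 0.7290893  0.33466732]
knob top 284 [0.6341 0.1541 0.1358] [-0.015  0.004  1.   ] 0.87
shoulder 484 [0.6281 0.1546 0.1136] 0.0013645733806027962
lid [0.455 0.443 0.005]
```

View pics/f1.png

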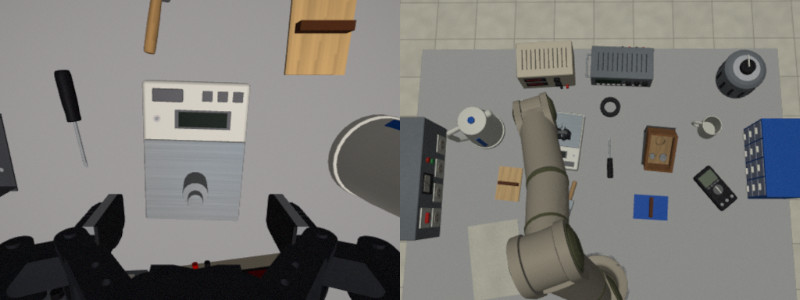

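View pics/f2.png

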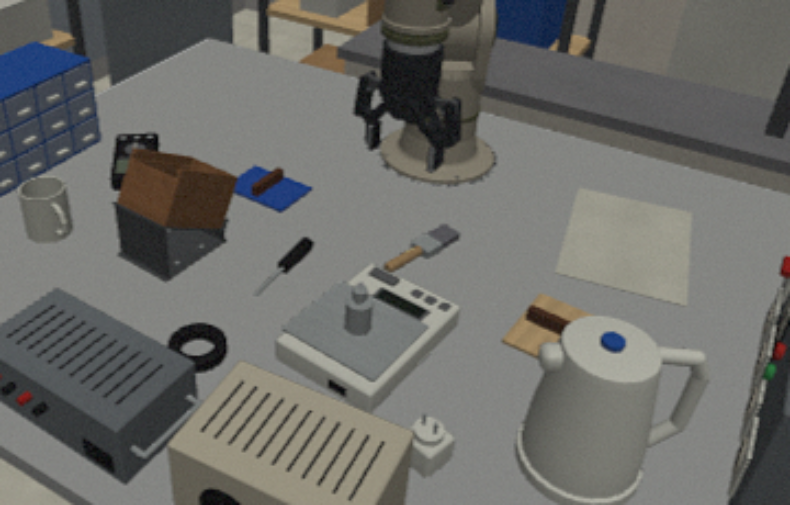

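The weight stands upright on the pan, at (357,310) in the scene view. The lid is flat at (550,320) and the bystanders are where they were. I'll do one last check of the pan's corners, then hand in.

```bash
python3 - <<'E'
from h import *
c=load('w25'); q=[onz(c,u*1.28,v*1.28,.066) for u,v in [(145,140),(242,141),(240,219),(146,216)]]
m=np.mean(q,0); print(np.round(q,3),m.round(4),'offset',np.round(np.array([.6341,.1541])-m[:2],4))
if np.hypot(*(np.array([.6341,.1541])-m[:2]))<.01: print(manip.sign_off())
E
```

```text
[[0.557 0.083 0.066]
 [0.573 0.235 0.066]
 [0.711 0.226 0.066]
 [0.69  0.064 0.066]] [0.6327 0.152  0.066 ] offset [0.0014 0.0021]
the job is handed in; nothing more can be done
None
```

I finished the job and handed it in at about 31 s of the 72 s allowed. No verdict came back, so the figures below are my own measurements.

- **Zeroing:** I pressed the wide key with the pan empty. The force reached 8 N, well past the 4.4 N of its spring at the bottom.
- **Lid:** I slid it about 150 mm up the slope and out of its grooves, then carried it to the clear area on the left. I pressed it flat there and let go; its tilt just after was 0.1°, and the last pictures show it lying flat, bar up.
- **Weight:** I lifted the biggest weight out along the case's axis. It stayed tilted about 28° in the grip even after I eased it, so I set its lower edge on the pan and rolled it upright. It now stands within 1° of vertical, about 2–3 mm from the pan's middle, with the gripper clear of it.
- **Other things:** In the last pictures the two smaller weights are still in their wells and nothing else on the bench appears to have moved. I judged this by eye and did not measure it.

**Check that disagreed:** with the gripper still around the weight, its tilt read about 5°. I put that down to the knob being partly hidden, because the clear view afterwards gave 0.9°.

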